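# Level the varnish curing unit with a wedge and cure the test pieces

## Task

Cure the varnished maple test pieces in the lamp unit. Before loading it, push the hardwood wedge under the low front corner, where the rubber foot is missing, until the bubble on the hood floats inside its ring, and leave the wedge there. Then pull the tray out, lay every test piece in it flat and varnished face up, one to a compartment, slide the tray fully home under the hood, and only then turn the lamp selector clockwise from off to its third click. Leave the varnish jar, the brush and the sanding block alone.

Things in the scene. Friction and masses are not known exactly. Their poses are not given: they have to be found in the camera images.
- curing_unit: UV curing unit: plywood bed board 215 deep (x) x 210 wide (y) x 16 mm, grey hood over its back half. Origin: bench level below the middle of its front edge; x to the back, y to its left, z up. Level: board underside z 16, top z 32 mm. Feet: front right (25, -85) and back middle (190, 0 mm); it only tips about the line through these two and cannot be shoved. Guides beside the tray: tops at z 47 mm.
- hood_front (a point): Middle of the lower front edge of the hood: 112 mm behind the board's front edge, 72 mm above the bench. The hood is 210 mm wide, reaches 101 mm back from here and its flat top is 32 mm above this edge (z 104 mm).
- low_edge (a point): On the board's lower front edge, 65 mm left of its middle: where the wedge goes under. The rubber foot of this front left corner is lost; a bare stud (8 mm thick, 30 mm behind and 30 mm left of here) stands on the bench, so the corner hangs low by some 5 to 8 mm, differing each time. Here z is 16 mm when the unit is level. The corner weighs about 8 N.
- level_ring (a point): Middle of the ring (17 mm across) drawn on the round bubble level, 44 mm across and 10 mm high, fixed on the hood top at (162, -55 mm) of the unit.
- bubble (a point): Middle of the level's bubble (11 mm across). It floats toward the high side, 2.5 mm for every 10 mrad of tilt, and settles in about a second. It lies inside the ring when within 3 mm of level_ring.
- wedge: Loose hardwood wedge 100 mm long (x), 28 wide (y); 22 high at the thick end (x = -50), falling evenly to 4 at the thin end (x = +50 mm). Origin: middle of the underside, z up. Pushed thin end first straight back under low_edge it touches after 25 to 45 mm and has the unit level with about 67 mm under the board; 5.5 mm of push lift the edge 1 mm. Takes 6 to 15 N; stays by friction.
- tray (a joint): Slide of the aluminium tray along the unit's x, in m: 0 = fully out (front of the unit), 0.100 = fully home under the hood. It stays where it is left; it takes about 2 N to move.
- tray_floor (a point): Middle of the tray's inner floor (axes: x to the unit's back, y left, z up). Tray 82 (x) x 186 mm (y) outside; 3 mm walls stand 6 mm above the floor; two ribs 3 mm wide, 4 mm high at y = +-30 mm part it into three compartments centred at y = -60, 0, +60 mm, each 76 mm long (x) and about 58 mm wide.
- tray_knob (a point): Top of the round black knob (16 mm thick, 37 mm high) on the tongue in front of the tray, 40 mm before the tray's front wall; 81 mm before tray_floor in x and 37 mm above it.
- selector (a joint): Lamp selector on the hood, rad, growing clockwise seen from above: 0 = off, then a click (sprung notch) every 0.436 up to five; the third is 1.309. A click takes about 0.08 N m and it snaps into the nearest notch. The white line on the grip is the pointer; the plate round it shows a bar for off and one to five dots for the clicks.
- selector_grip (a point): On the selector's axis, 7 mm below the top of its grip bar. The bar is 38 mm long, 13 thick, 28 high; x of this point lies along the bar, the pointer at its -x end; z up. Axis at (162, 50 mm) of the unit, bar top at z 143 mm when level.
- sample_1: Varnish test piece: light maple, 64 mm long (x), 32 mm wide (y), 18 mm thick, three quarters of its upper face coated with dark varnish. Origin: middle of the underside; z points out of the varnished face. Two or three of the three pieces are there; the others are absent.
- sample_2: Varnish test piece: light maple, 64 mm long (x), 32 mm wide (y), 18 mm thick, three quarters of its upper face coated with dark varnish. Origin: middle of the underside; z points out of the varnished face. Two or three of the three pieces are there; the others are absent.
- sample_3: Varnish test piece: light maple, 64 mm long (x), 32 mm wide (y), 18 mm thick, three quarters of its upper face coated with dark varnish. Origin: middle of the underside; z points out of the varnished face. Two or three of the three pieces are there; the others are absent.
- varnish_jar: Brown varnish jar, 56 mm across, 87 mm high; bystander. Origin: middle of its foot.
- varnish_brush: Varnish brush, 146 mm long, lying on the bench; bystander.
- sanding_block: Cork sanding block, 32 x 58 x 24 mm, lying on the bench; bystander.
- chest_front (a point): Middle of the lower front edge of the small drawer chest, a fixed obstacle: 174 mm wide (y), 150 mm deep, 128 mm high, knobs 20 mm out in front. A bench lamp, also fixed, hangs to the left: its shade, 170 mm across, at x 290, y 165 mm, 190 to 305 mm above the bench; thin rods and flex rise from it to x 590, y 0, z 960 mm. Pass before and above it, arm drawn in.
Not all that is in view belongs to the job. What is shaped like the sample_3 but pink or turquoise is not meant.

How it is judged:
By the outcome, as a careful person would: the job done as asked, in the order asked, and still so for the second after the job is handed in, with the robot touching nothing.
Of sample_1, sample_2, sample_3 only 2 to 3 are there at a start; the rules pass over those that are not, and their reading is None.
At some moment in a run one of sample_1 may be knocked a few centimetres aside while the robot is not near it.
Once in a run the grip may slacken for a moment while it holds something.
It also fails if it takes over 210 s, if anything falls off the work surface, if the arm or the gripper's body presses on something with over 40 N, if the wrist force passes 120 N, or if a joint passes its speed limit or range.

## Robot

A 7-joint arm with a two-finger parallel gripper is mounted at the origin on a cart in front of the work surface, level with it; the furniture and walls round the work are solid. World frame = base frame: x ahead of the robot, y to its left, z up, the work surface at z = 0. Lengths are in m, angles in rad, forces in N, time in s.
With the tool pointing down it reaches from about 0.375 to 0.925 m from the base axis. Payload 3.1 kg.
Tool frame: the origin (TCP) lies between the finger pads; the fingertips stand 19 mm ahead of it and the grasp point (between the pads) is the TCP; z points along the fingers, y is the direction in which the jaws open and shut (so a half turn about z gives the same grasp; the last joint's range is limited). The gripper opens to 85 mm and grips with 20 to 120 N. Pads are 22 mm wide; open, the fingers measure 114 mm over their backs; the gripper's body (76 mm by 85 mm) begins 54 mm behind the grasp point. The pads swing forward as they close: fully open they stand 13 mm farther back than shut.
Start: joints at [1.034, 0.383, 0.044, 1.598, -0.018, 1.161, -0.05], TCP at [0.276, -0.588, 0.25] pointing down, gripper open.
Joint ranges: [-2.61, 2.61], [-0.41, 2.15], [-1.48, 1.57], [0, 2.5], [-1.57, 4.71], [0.05, 1.97], [-2.85, 2.85]. Speed limits (rad/s): [2.79, 2.79, 3.14, 3.14, 3.14, 3.14, 3.14].

## Interface

Orientations are given as a unit quaternion [x, y, z, w].
In Python, from bench import move_ptp, movel, move_j, move_gripper, pause, inverse_kinematics, read_camera, camera_params, MotionError, sign_off, look_for, tip_of, read_time_s, read_qpos, read_joint_vel, read_effort, read_eef_pos, read_tcp_rot, read_ft_force, read_ft_torque, read_finger_gap gives the robot as it stands. Calls block until the motion is done:
- move_ptp(position, orientation): joint-space move of the TCP to a pose.
- movel(position, orientation=None, speed=0.15): straight line of the TCP; orientation=None keeps the orientation; speed is the mean speed in m/s.
- move_j(angles): joint-space move.
- move_gripper(opening, effort=None): finger opening in m; effort is the grip in N (None keeps the last); returns when the fingers have stopped.
- pause(seconds).
- inverse_kinematics(position, orientation): joint angles nearest the present ones, or None.
- read_camera(name): name is "scene" or "top"; returns the picture (400x640x3 uint8, red, green, blue); there is no depth.
- camera_params(name): a dict with "K" (3x3 intrinsics, pixels), "dist_coeffs" ([k1, k2, p1, p2, k3] as OpenCV has them; the pictures are not rectified), "camera_from_world" (4x4, takes a point from world to camera coordinates). Camera axes: x right, y down, z forward; pixel columns grow to the right and rows downward; lengths in m; the calibration is good to about 2 mm. A picture is of the moment at which its call begins. camera_params takes no time and is no camera call.
A pose or a line that the arm cannot do raises MotionError and nothing moves.
- sign_off(): hands the job in, once; it reports no verdict.
Trained networks look in the newest picture that a camera, given by its name, has taken for a name from the list of things; names that differ only in an ending like _2 or _b are one class to them, and where a whole thing is asked for, a point or a joint stands for the part that bears it (a point fixed in the world has none). Each returns a list of dicts, best first, with "confidence" (0 to 1); they miss things now and then, are a little off and sometimes report something else, mostly with a low value. They report only what shows in the picture. A call takes as long as a camera call. They do not tell look-alikes from the thing itself.
- look_for(camera, name): "at" ([column, row] in pixels, amid what is visible of it).
- tip_of(camera, name): "at" ([column, row] in pixels: a listed point, or the origin of a listed thing).
Readings, each from a call of its own:
- read_time_s(): time.
- read_qpos(): joint angles.
- read_joint_vel(): joint speeds.
- read_effort(): joint torques, N m.
- read_eef_pos(): TCP position.
- read_tcp_rot(): TCP orientation.
- read_ft_force(): force on the tool from outside, world axes, zero at the start.
- read_ft_torque(): the same for the moment, N m.
- read_finger_gap(): finger opening in m.
Only numpy, scipy, OpenCV 4.12 (cv2) and the standard library are available. Lean on these libraries where they do the work, as an engineer would, in place of code of your own. Each camera call takes 0.05 s, during which the arm holds its last target.

## Working session

There is one attempt and no reset: what is moved stays moved. The work goes in short steps, each a Python script; the robot and the scene stay as the last script left them, time stands still between calls to the robot, and variables do not carry over. Pictures are saved under pics/ and viewed, and the job is handed in when it is done.

```bash
ls; mkdir -p pics; cat > h.py <<'E'
import numpy as np, cv2
from bench import *
def snap(cam,fn,crop=None,scale=1):
    im=read_camera(cam)
    o=im
    if crop: c0,r0,c1,r1=crop; o=im[r0:r1,c0:c1]
    if scale!=1: o=cv2.resize(o,None,fx=scale,fy=scale,interpolation=cv2.INTER_CUBIC)
    cv2.imwrite('pics/'+fn,cv2.cvtColor(o,cv2.COLOR_RGB2BGR)); return im
def ray(cam,px):
    p=camera_params(cam); K=np.array(p['K'],float); d=np.array(p['dist_coeffs'],float); T=np.array(p['camera_from_world'])
    u=cv2.undistortPoints(np.array([[px]],float),K,d)[0,0]
    R,t=T[:3,:3],T[:3,3]
    return -R.T@t, R.T@np.array([u[0],u[1],1.])
def at_z(cam,px,z):
    o,d=ray(cam,px); s=(z-o[2])/d[2]; return o+s*d
def proj(cam,P):
    p=camera_params(cam); K=np.array(p['K'],float); d=np.array(p['dist_coeffs'],float); T=np.array(p['camera_from_world'])
    r,_=cv2.Rodrigues(T[:3,:3]); q,_=cv2.projectPoints(np.array(P,float).reshape(-1,1,3),r,T[:3,3],K,d); return q[:,0]
def tri(px1,px2):
    o1,d1=ray('scene',px1);o2,d2=ray('top',px2)
    A=np.stack([d1,-d2],1); s=np.linalg.lstsq(A,o2-o1,rcond=None)[0]
    a=o1+s[0]*d1;b=o2+s[1]*d2; return (a+b)/2,np.linalg.norm(a-b)
E
python3 - <<'E'
from h import *
print(read_time_s())
snap('scene','s0.png');snap('top','t0.png')
for c in('scene','top'):
    o,d=ray(c,[320,200]);print(c,o,d)
    for n in['hood_front','low_edge','level_ring','bubble','wedge','tray_floor','tray_knob','selector_grip','sample_1','varnish_jar','varnish_brush','sanding_block','chest_front']:
        print(n,[(np.round(x['at']).tolist(),round(x['confidence'],2)) for x in tip_of(c,n)])
print(read_time_s(),read_tcp_rot())
E
```

```text
pics
0.0
scene [-0.09572747 -1.03566521  0.54400786] [ 0.62354063  0.67421893 -0.39632082]
hood_front [([332.0, 228.0], 0.74)]
low_edge [([286.0, 250.0], 0.72), ([321.0, 300.0], 0.2)]
level_ring [([361.0, 220.0], 0.95)]
bubble []
wedge [([267.0, 268.0], 0.67)]
tray_floor [([342.0, 234.0], 0.63)]
tray_knob [([323.0, 229.0], 0.79)]
selector_grip []
sample_1 [([378.0, 336.0], 0.94), ([246.0, 250.0], 0.8), ([236.0, 227.0], 0.64), ([260.0, 235.0], 0.46)]
varnish_jar [([372.0, 281.0], 0.75)]
varnish_brush [([321.0, 299.0], 0.62)]
sanding_block [([259.0, 212.0], 0.66), ([285.0, 219.0], 0.5)]
chest_front [([288.0, 225.0], 0.95), ([298.0, 265.0], 0.21)]
top [ 0.49182297 -0.36077021  1.08101047] [ 0.07233125 -0.01834607 -0.99728093]
hood_front [([334.0, 213.0], 0.76)]
low_edge [([301.0, 246.0], 0.72), ([266.0, 278.0], 0.31)]
level_ring [([360.0, 196.0], 0.88), ([376.0, 273.0], 0.32)]
bubble [([220.0, 259.0], 0.43)]
wedge [([307.0, 279.0], 0.81), ([259.0, 250.0], 0.69), ([327.0, 227.0], 0.37)]
tray_floor [([327.0, 200.0], 0.87)]
tray_knob [([328.0, 225.0], 0.65)]
selector_grip []
sample_1 [([221.0, 261.0], 0.79), ([257.0, 248.0], 0.76), ([202.0, 137.0], 0.63), ([431.0, 265.0], 0.58), ([267.0, 272.0], 0.52)]
varnish_jar [([388.0, 222.0], 0.86)]
varnish_brush [([376.0, 269.0], 0.45)]
sanding_block [([194.0, 208.0], 0.66), ([323.0, 255.0], 0.34)]
chest_front [([193.0, 209.0], 0.25)]
1.4 [ 9.76027016e-01  2.17649405e-01 -1.24902628e-06  8.25458965e-06]
```

View pics/s0.png

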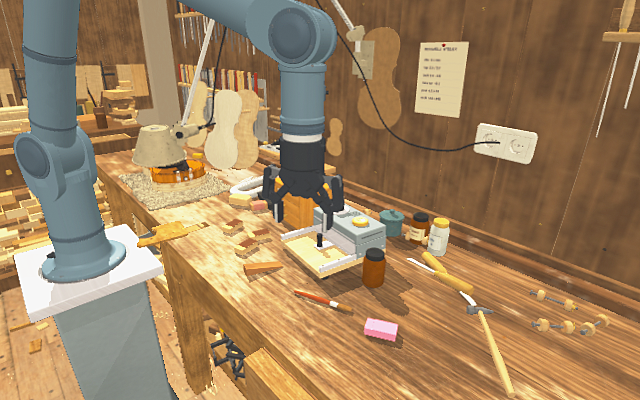

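View pics/t0.png

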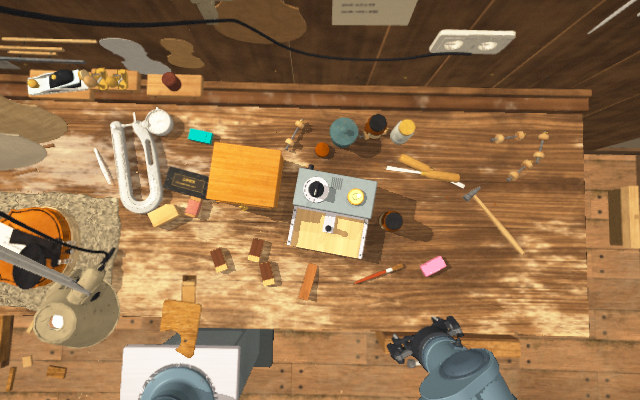

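```bash
python3 - <<'E'
import cv2
im=cv2.imread('pics/t0.png'); cv2.imwrite('pics/t0c.png',cv2.resize(im[120:300,180:445],None,fx=3,fy=3,interpolation=2))
im=cv2.imread('pics/s0.png'); cv2.imwrite('pics/s0c.png',cv2.resize(im[170:360,210:420],None,fx=3,fy=3,interpolation=2))
E
```

```text
(no output)
```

View pics/t0c.png

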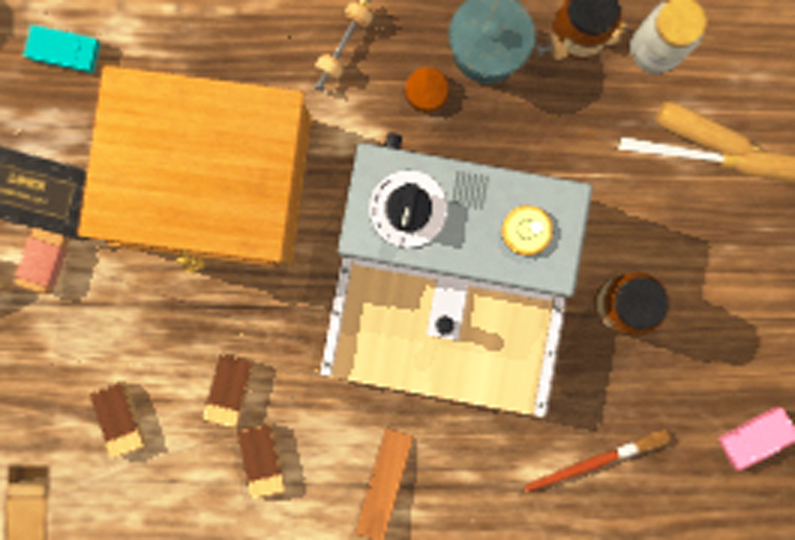

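View pics/s0c.png

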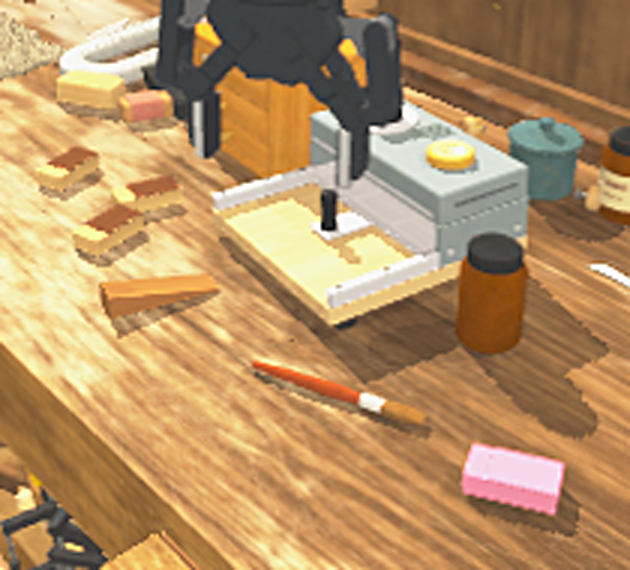

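```bash
cat > fit.py <<'E'
from h import *
from scipy.optimize import least_squares
from scipy.spatial.transform import Rotation as Rn
F1=np.array([.025,-.085,0.016]);F2=np.array([.190,0,0.016]);AX=(F2-F1)/np.linalg.norm(F2-F1)
def unit2world(p,q):  # p: x,y,yaw,tilt ; tilt>0 : left-front corner low
    q=np.atleast_2d(q); R=Rn.from_rotvec(-AX*p[3]).as_matrix()
    q=(q-F1)@R.T+F1
    c,s=np.cos(p[2]),np.sin(p[2])
    return np.stack([p[0]+c*q[:,0]-s*q[:,1],p[1]+s*q[:,0]+c*q[:,1],q[:,2]],1)
E
python3 - <<'E'
from fit import *
def cr(u,v): return [180+u/3,120+v/3]
off=0
obs=[('top',cr(362,145),[.213,.105,.104]),('top',cr(591,184),[.213,-.105,.104]),('top',cr(540,416),[0,-.105,.03]),
('top',cr(528,230),[.162,-.055,.114]),('top',cr(409,209),[.162,.05,.11])]
for c,n,q in [('top','hood_front',[.112,0,.072]),('scene','hood_front',[.112,0,.072]),('scene','low_edge',[0,.065,.016]),('top','low_edge',[0,.065,.016]),('scene','level_ring',[.162,-.055,.114]),('top','level_ring',[.162,-.055,.114])]:
    a=[]
    for k in range(3):
        read_camera(c); r=tip_of(c,n); 
        if r:a.append(r[0]['at'])
    obs.append((c,np.median(a,0),q)); print(c,n,np.round(a,1).tolist())
def res(p):
    r=[]
    for c,px,q in obs: r+=list(proj(c,unit2world(p,q))[0]-px)
    return np.array(r)
s=least_squares(res,[.5,-.4,0,.03],loss='soft_l1',f_scale=1.)
print(s.x,np.round(s.fun.reshape(-1,2),1))
np.save('unit.npy',s.x)
for n,z in(('wedge',0.0),('sample_1',0),('varnish_jar',0),('varnish_brush',.005),('sanding_block',0),('tray_knob',.073)):
    for r in tip_of('top',n): print(n,np.round(r['at'],1),round(r['confidence'],2),np.round(at_z('top',r['at'],z),3))
for n,z in(('wedge',0.0),('sample_1',0)):
    for r in tip_of('scene',n): print(n,np.round(r['at'],1),round(r['confidence'],2),np.round(at_z('scene',r['at'],z),3))
print(at_z('top',[320,200],0)-at_z('top',[321,200],0))
E
```

```text
top hood_front [[330.7, 211.9], [334.2, 212.6], [331.2, 212.3]]
scene hood_front [[334.0, 231.4], [333.5, 230.6], [336.4, 232.1]]
scene low_edge [[285.1, 251.9], [285.4, 252.8], [287.2, 252.0]]
top low_edge [[300.2, 248.5], [299.3, 246.3], [301.1, 247.9]]
scene level_ring [[362.3, 220.8], [359.7, 220.7], [362.8, 220.2]]
top level_ring [[354.5, 196.9], [356.5, 195.4], [356.6, 193.7]]
[ 0.42187714 -0.3940487  -0.157047    0.01255673] [[-1.3 -1.1]
 [ 1.  -0.2]
 [ 1.   0.4]
 [ 0.3 -0.1]
 [ 0.1 -0.1]
 [ 0.2  0. ]
 [-1.3 -1.1]
 [ 0.9 -3. ]
 [ 1.  -0. ]
 [-2.1 -0.9]
 [-0.2  1.2]]
wedge [309.4 282.8] 0.74 [ 0.333 -0.355  0.   ]
sample_1 [266.2 277.2] 0.82 [ 0.346 -0.232  0.   ]
sample_1 [258.1 249.9] 0.65 [ 0.423 -0.206  0.   ]
sample_1 [373.4 273.1] 0.58 [ 0.364 -0.538  0.   ]
sample_1 [216.5 259.5] 0.55 [ 0.394 -0.089  0.   ]
sample_1 [432.8 268.2] 0.52 [ 0.382 -0.707  0.   ]
sample_1 [199.4 137.8] 0.5 [ 0.744 -0.025  0.   ]
varnish_jar [390.7 221.5] 0.8 [ 0.512 -0.586  0.   ]
varnish_jar [264.8 272.9] 0.33 [ 0.358 -0.227  0.   ]
varnish_jar [221.2 258.2] 0.23 [ 0.398 -0.102  0.   ]
varnish_brush [376.  274.2] 0.66 [ 0.362 -0.544  0.005]
varnish_brush [256.3 249.4] 0.64 [ 0.425 -0.202  0.005]
sanding_block [193.2 206.3] 0.58 [ 0.544 -0.016  0.   ]
sanding_block [329.5 197. ] 0.25 [ 0.58  -0.408  0.   ]
tray_knob [326.1 228.3] 0.63 [ 0.489 -0.397  0.073]
tray_knob [303.9 247.7] 0.39 [ 0.436 -0.339  0.073]
wedge [265.5 269. ] 0.8 [ 0.343 -0.356  0.   ]
sample_1 [378.5 333.4] 0.77 [ 0.385 -0.702  0.   ]
sample_1 [235.3 228.2] 0.55 [ 0.401 -0.105  0.   ]
sample_1 [260.2 236.3] 0.5 [ 0.431 -0.2    0.   ]
sample_1 [245.  249.9] 0.5 [ 0.354 -0.238  0.   ]
[-6.29646379e-05  2.89987401e-03  0.00000000e+00]
```

```bash
python3 - <<'E'
import cv2
im=cv2.imread('pics/t0.png'); cv2.imwrite('pics/t0d.png',cv2.resize(im[232:304,205:325],None,fx=6.6,fy=6.6,interpolation=cv2.INTER_CUBIC))
im=cv2.imread('pics/s0.png'); cv2.imwrite('pics/s0d.png',cv2.resize(im[210:285,215:300],None,fx=8,fy=8,interpolation=cv2.INTER_CUBIC))
E
```

```text
(no output)
```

View pics/t0d.png

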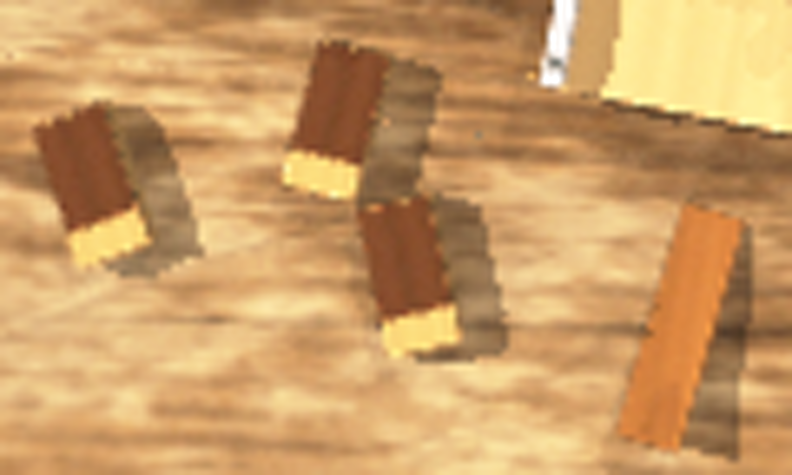

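View pics/s0d.png

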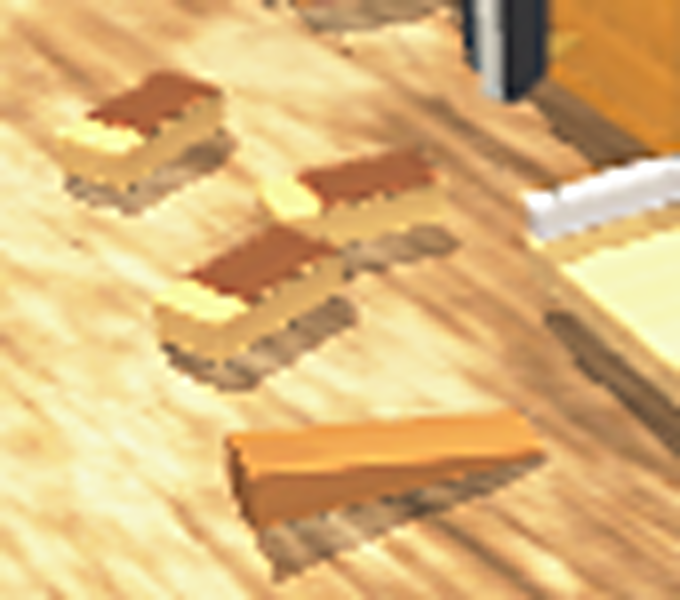

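```bash
cat >> h.py <<'E'
def Q(yaw): return [float(np.cos(yaw/2)),float(np.sin(yaw/2)),0.,0.]
def rect(px,zs,cam='top'):
    # corners order: far-left, far-right, near-right, near-left (far = +x end)
    P=np.array([at_z(cam,p,z) for p,z in zip(px,zs)])
    f=(P[0]+P[1])/2;n=(P[2]+P[3])/2; d=f-n
    return (P.mean(0)[:2],np.arctan2(d[1],d[0]),np.linalg.norm(d[:2]),np.linalg.norm((P[0]-P[1])[:2]))
E
python3 - <<'E'
from h import *
c=lambda L:[[205+u/6.6-.42,232+v/6.6-.42] for u,v in L]
print('wedge',rect(c([(687,203),(745,222),(682,452),(615,432)]),[.004,.004,.022,.022]))
print('sA',rect(c([(318,42),(388,58),(357,198),(282,182)]),[.018]*4))
print('sB',rect(c([(362,208),(430,195),(462,340),(390,357)]),[.018]*4))
print('sC',rect(c([(35,127),(100,102),(152,238),(80,268)]),[.018]*4))
d=lambda L:[[215+u/8-.44,210+v/8-.44] for u,v in L]
print('wedge scene thick bottom-right', at_z('scene',d([(262,528)])[0],0),at_z('scene',d([(228,437)])[0],.022),at_z('scene',d([(510,408)])[0],.004),at_z('scene',d([(545,450)])[0],.004))
print('wedge top',np.round([at_z('top',p,z) for p,z in zip(c([(687,203),(745,222),(682,452),(615,432)]),[.004,.004,.022,.022])],3))
p=np.load('unit.npy')
print(read_qpos())
E
```

```text
wedge (array([ 0.33993351, -0.35127225]), np.float64(-0.2729238000139989), np.float64(0.09809368053114507), np.float64(0.026358288492676685))
sA (array([ 0.42448892, -0.20152332]), np.float64(-0.20311408537544165), np.float64(0.06081011258049195), np.float64(0.030730987478957892))
sB (array([ 0.35978582, -0.23539979]), np.float64(0.23474504934598223), np.float64(0.06312347445066559), np.float64(0.029354045003590484))
sC (array([ 0.39561794, -0.09877385]), np.float64(0.37713087920918426), np.float64(0.062280902784566584), np.float64(0.0292572749245943))
wedge scene thick bottom-right [ 0.29172067 -0.35002825  0.        ] [ 0.29461291 -0.32793663  0.022     ] [ 0.38913094 -0.3501481   0.004     ] [ 0.38278955 -0.37811596  0.004     ]
wedge top [[ 0.391 -0.352  0.004]
 [ 0.383 -0.377  0.004]
 [ 0.289 -0.352  0.022]
 [ 0.297 -0.324  0.022]]
[ 1.03425108  0.38291436  0.04388637  1.59787844 -0.01793669  1.16120275
 -0.04993706]
```

```bash
python3 - <<'E'
from h import *
yaw=-.273; g=np.array([.340,-.3512])+(-.036)*np.array([np.cos(yaw),np.sin(yaw)])
move_gripper(.06,40)
move_ptp([*g,.15],Q(yaw)); print(read_qpos(), read_ft_force())
movel([*g,.023],speed=.1)
print(read_ft_force(),read_eef_pos())
move_gripper(0.0,40); print(read_finger_gap(),read_eef_pos(),read_ft_force(),read_time_s())
snap('scene','s1.png',(200,190,400,310),4)
snap('top','t1.png',(240,170,420,300),4)
E
```

```text
[ 0.71948025  0.1489623   0.03486232  2.13421857 -0.00632333  0.85591654
 -1.08571752] [0.38769973 0.55289248 0.09288313]
[ 0.19604854  0.69840267 -0.25591488] [ 0.3058003  -0.34197863  0.02355746]
0.02702406032590391 [ 0.30584796 -0.34192434  0.02368623] [-0.06791994  1.1329013   5.05972555] 6.825
```

View pics/s1.png

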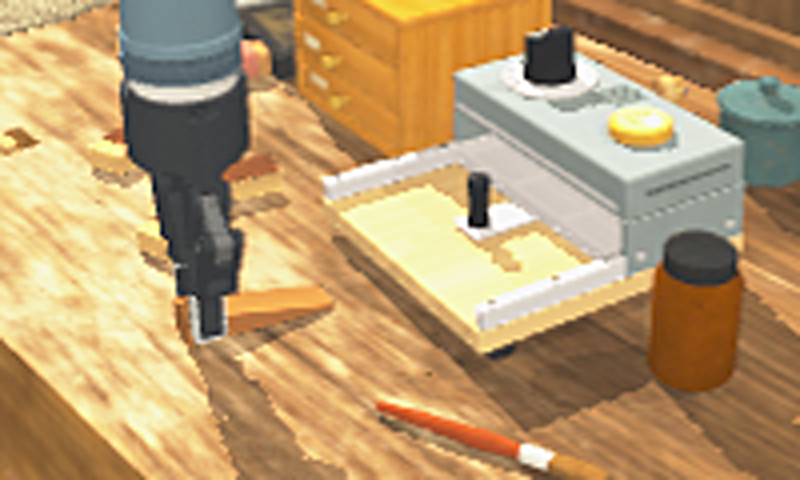

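View pics/t1.png

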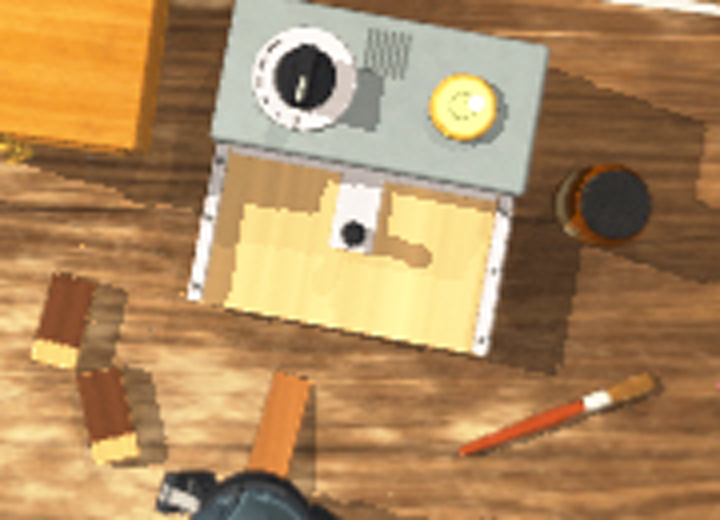

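```bash
cat > dofit.py <<'E'
from fit import *
T=lambda u,v:[240+u/4-.375,170+v/4-.375]
S=lambda u,v:[200+u/4-.375,190+v/4-.375]
def dofit(obs,p0=[.42,-.39,-.157,.03],fixt=None,verbose=True):
    def res(p):
        if fixt is not None: p=[*p[:3],fixt]
        return np.concatenate([proj(c,unit2world(p,q))[0]-px for c,px,q in obs])
    s=least_squares(res,p0,loss='soft_l1',f_scale=1.)
    if verbose: print(np.round(s.x,4),s.cost); print(np.round(s.fun.reshape(-1,2),1).tolist())
    return s.x
obs=[('top',T(525,193),[.112,-.105,.104]),('top',T(548,46),[.213,-.105,.104]),('top',T(213,139),[.112,.105,.104]),
('top',T(485,356),[0,-.105,.047]),('top',T(188,299),[0,.105,.047]),('top',T(463,107),[.162,-.055,.114]),
('scene',S(625,183),[.112,-.105,.104]),('scene',S(743,143),[.213,-.105,.104]),('scene',S(455,76),[.112,.105,.104]),
('scene',S(483,355),[0,-.105,.016]),('scene',S(477,308),[0,-.105,.047]),('scene',S(325,180),[0,.105,.047]),('scene',S(325,203),[0,.105,.032])]
E
python3 - <<'E'
from dofit import *
p=dofit(obs); np.save('unit.npy',p)
print('low_edge',unit2world(p,[0,.065,.016]))
for c in('top','scene'):
  for n in('bubble','level_ring','selector_grip','tray_knob','tray_floor'):
    a=[]
    for k in range(3):
        read_camera(c); r=tip_of(c,n)
        if r: a.append(np.round(r[0]['at'],1).tolist()+[round(r[0]['confidence'],2)])
    print(c,n,a)
E
```

```text
[ 0.4249 -0.3938 -0.1712  0.0545] 5.450026273548618
[[-0.2, 1.0], [1.2, -0.1], [-1.0, -0.7], [0.2, 0.6], [-0.3, -0.1], [0.2, -0.1], [0.6, -1.1], [1.3, -1.4], [-0.5, -0.7], [-0.5, 0.1], [0.6, 1.1], [-0.6, 0.6], [-0.2, -0.5]]
low_edge [[ 0.43607023 -0.3299182   0.00811033]]
top bubble [[388.5, 219.1, 0.2]]
top level_ring [[357.7, 194.8, 0.63], [357.1, 196.9, 0.8], [355.6, 197.4, 0.9]]
top selector_grip [[315.1, 186.4, 0.68], [315.9, 187.0, 0.54], [314.9, 189.1, 0.7]]
top tray_knob [[328.6, 227.1, 0.62], [326.5, 226.8, 0.72], [193.6, 207.7, 0.65]]
top tray_floor [[329.0, 197.4, 0.54], [330.4, 198.8, 0.59], [330.8, 199.9, 0.57]]
scene bubble [[246.8, 252.2, 0.23]]
scene level_ring [[363.4, 222.6, 0.94], [360.1, 220.3, 0.89], [362.0, 222.0, 0.93]]
scene selector_grip [[337.6, 200.4, 0.5], [338.5, 201.6, 0.75], [263.0, 269.4, 0.36]]
scene tray_knob [[319.1, 233.3, 0.7], [321.6, 232.4, 0.9], [321.9, 233.0, 0.8]]
scene tray_floor [[342.3, 237.2, 0.88], [343.9, 235.2, 0.62], [341.6, 235.9, 0.68]]
```

```bash
cat >> fit.py <<'E'
def U(p,x,y,z=0.): 
    return unit2world([p[0],p[1],p[2],0],[x,y,z])[0]
E
python3 - <<'E'
from fit import *
p=np.load('unit.npy'); Z=.0238
e=read_eef_pos()
movel([e[0],e[1],.032]); print(read_finger_gap(),read_ft_force())
g=U(p,-.005-.086,.065)
movel([g[0],g[1],.032],Q(p[2]),speed=.08); print(read_finger_gap(),read_ft_force())
movel([g[0],g[1],Z],speed=.05);print(read_eef_pos(),read_ft_force())
for d in(.015,.03,.04,.05,.055,.06):
    g=U(p,d-.086,.065); movel([g[0],g[1],Z],speed=.03); print(d,np.round(read_eef_pos()-[g[0],g[1],Z],4),np.round(read_ft_force(),1),read_finger_gap())
pause(1.2);print(read_time_s())
snap('scene','s2.png',(200,190,400,310),4)
snap('top','t2.png',(240,170,420,300),4)
E
```

```text
0.02693205208144432 [ 1.40399798  0.09887361 -0.36508287]
0.026725213465254666 [ 0.31216052  0.20905922 -0.4254902 ]
[ 0.3462591  -0.31508037  0.02371412] [ 0.0312543  -0.20023968  0.31546128]
0.015 [ 0.      0.0001 -0.0001] [ 0.4 -0.5  1.1] 0.026808410097975063
0.03 [ 0.0008  0.0003 -0.0001] [ 2.   0.8 -0. ] 0.027025865926946793
0.04 [-0.0011 -0.     -0.0001] [-3.7 -0.6  4.3] 0.026926366017564648
0.05 [-0.0094  0.0015 -0.0005] [-16.6   4.3  20.9] 0.026953901193272515
0.055 [-0.0125  0.002  -0.001 ] [-21.6   3.4  23.5] 0.02686917259273746
0.06 [-0.0154  0.0024 -0.0014] [-24.3   5.9  27.2] 0.027194481125846888
15.525
```

View pics/s2.png

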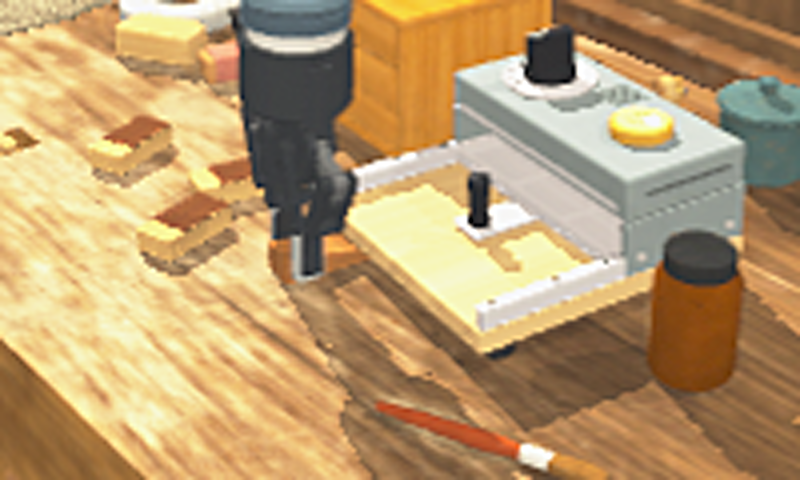

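View pics/t2.png

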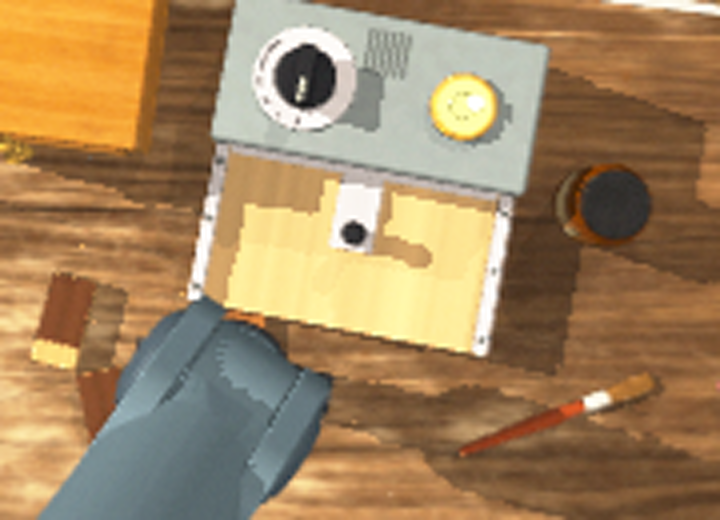

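```bash
python3 - <<'E'
from fit import *
p=np.load('unit.npy')
g=U(p,.06-.086,.065)
for z in(.026,.028,.030,.032):
    movel([g[0],g[1],z],speed=.02); f=read_ft_force(); e=read_eef_pos(); print(z,np.round(e,4),np.round(f,1),read_finger_gap())
    if f[2]<6: break
E
```

```text
0.026 [ 0.4005 -0.3231  0.0225] [-11.7   0.1  -0.7] 0.02712647412780639
```

```bash
cat >> fit.py <<'E'
def toU(p,w):
    c,s=np.cos(p[2]),np.sin(p[2]); d=np.asarray(w)[:2]-p[:2]; return np.array([c*d[0]+s*d[1],-s*d[0]+c*d[1]])
E
python3 - <<'E'
from fit import *
p=np.load('unit.npy')
z=.026;d=.060
for k in range(12):
    e=read_eef_pos(); da=toU(p,e)[0]+.086; f=read_ft_force(); print(round(d,3),round(z,4),'actual',np.round(da,4),np.round(e,4),np.round(f,1))
    if da>.0625 : break
    d+=.003; z+= .0007 if f[2]<8 else .0015
    g=U(p,d-.086,.065); movel([g[0],g[1],z],speed=.02)
pause(1.2);print(read_time_s(),read_finger_gap())
snap('scene','s3.png',(200,190,400,310),4)
snap('top','t3.png',(240,170,420,300),4)
E
```

```text
0.06 0.026 actual 0.0499 [ 0.4005 -0.3231  0.0225] [-11.7   0.1  -0.7]
0.063 0.0267 actual 0.0539 [ 0.4046 -0.3232  0.0226] [-8.6  0.  -5.9]
0.066 0.0274 actual 0.0571 [ 0.4078 -0.3233  0.023 ] [-7.9  0.8 -7.6]
0.069 0.0281 actual 0.0599 [ 0.4106 -0.3235  0.0234] [-8.   0.9 -8.1]
0.072 0.0288 actual 0.0627 [ 0.4134 -0.3237  0.0239] [-8.1  1.1 -8.5]
18.2833 0.02698465050490829
```

View pics/t3.png

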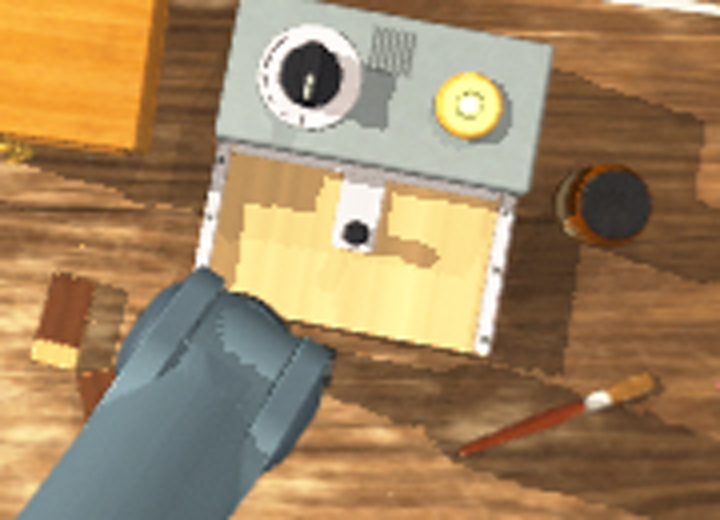

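```bash
python3 - <<'E'
from h import *
im=read_camera('top'); 
o=cv2.resize(im[180:212,340:376],None,fx=16,fy=16,interpolation=cv2.INTER_CUBIC);cv2.imwrite('pics/b3.png',cv2.cvtColor(o,cv2.COLOR_RGB2BGR))
print([np.round(r['at'],1) for r in tip_of('top','bubble')],[np.round(r['at'],1) for r in tip_of('top','level_ring')])
E
```

```text
[array([386.4, 218.4]), array([318.5, 185.2]), array([335.2, 216.9])] [array([255.1, 249.2])]
```

View pics/b3.png

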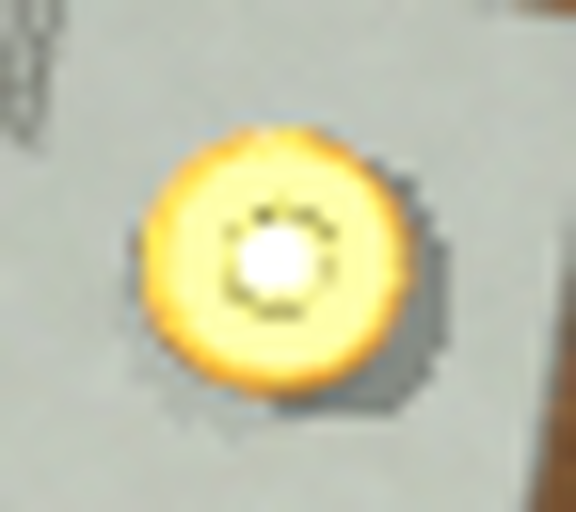

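```bash
python3 - <<'E'
from fit import *
p=np.load('unit.npy')
e=read_eef_pos(); movel([e[0],e[1],.0245],speed=.01); print(read_eef_pos()-e,read_ft_force())
move_gripper(.055); e2=read_eef_pos(); print(read_ft_force(),e2-e)
pause(1.2)
im=read_camera('top'); 
o=cv2.resize(im[180:212,340:376],None,fx=16,fy=16,interpolation=cv2.INTER_CUBIC);cv2.imwrite('pics/b4.png',cv2.cvtColor(o,cv2.COLOR_RGB2BGR))
E
```

```text
[-1.56921720e-04 -3.28244773e-05  6.14185817e-04] [-5.46553438 -0.24354629 -8.86349071]
[ 0.30311311 -0.30428508  0.18212924] [ 0.00306191 -0.00086741  0.00221228]
```

View pics/b4.png

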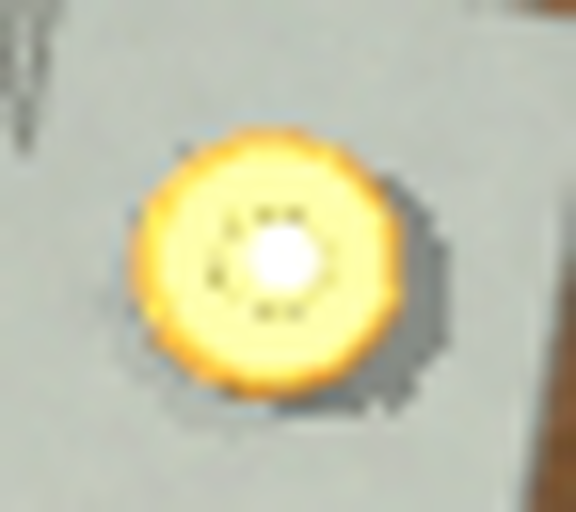

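```bash
cat >> fit.py <<'E'
def bub(fn=None):
    im=read_camera('top').astype(int); c=im[180:212,340:376]
    r,g,b=c[...,0],c[...,1],c[...,2]
    disc=(r-b>60)|((r>235)&(g>235)); 
    lab=cv2.connectedComponentsWithStats(disc.astype(np.uint8)); i=1+np.argmax(lab[2][1:,4]); m=lab[1]==i
    ys,xs=np.nonzero(m); dc=np.array([xs.mean(),ys.mean()])
    w=np.clip(b-200,0,None)*m; yy,xx=np.mgrid[:32,:36]; bc=np.array([(w*xx).sum(),(w*yy).sum()])/w.sum()
    if fn: cv2.imwrite('pics/'+fn,cv2.cvtColor(cv2.resize(c.astype(np.uint8),None,fx=16,fy=16,interpolation=cv2.INTER_CUBIC),cv2.COLOR_RGB2BGR))
    return dc,bc,(bc-dc)*2.6
E
python3 - <<'E'
from fit import *
p=np.load('unit.npy')
print(bub())
e=read_eef_pos(); movel([e[0],e[1],.06])
g=U(p,-.075,.065); movel([g[0],g[1],.06],Q(p[2])); move_gripper(0,60)
z=.027; movel([g[0],g[1],z],speed=.1)
for x in np.arange(-.056,-.015,.003):
    g=U(p,x,.065); movel([g[0],g[1],z],speed=.02); e=read_eef_pos(); f=read_ft_force(); u=toU(p,e)[0]
    print(round(x,3),'tcp u',np.round(u,4),np.round(f,1),round(e[2],4))
    if -f[0]>5: break
print(read_time_s())
E
```

```text
(array([16.25108225, 16.        ]), array([17.21319018, 15.55214724]), array([ 2.50148063, -1.16441718]))
-0.056 tcp u -0.0563 [-0.1  0.5 -0.2] 0.0269
-0.053 tcp u -0.0527 [ 0.5 -1.  -0. ] 0.0271
-0.05 tcp u -0.0502 [-1.  -0.3 -0.9] 0.0269
-0.047 tcp u -0.0501 [-5.3  1.   4.4] 0.0265
25.3333
```

```bash
python3 - <<'E'
from fit import *
p=np.load('unit.npy')
z=.028;x=-.047;u0=-.0501
for k in range(14):
    x+=.003; 
    g=U(p,x,.065); movel([g[0],g[1],z],speed=.02); e=read_eef_pos(); f=read_ft_force(); u=toU(p,e)[0]
    print(round(x,3),'tcp u',np.round(u,4),np.round(f,1),round(e[2],4),round(z,4))
    if f[2]>4: z+=.0015
    elif f[2]<-4:z-=.001
    if u-u0>.0055: break
pause(1.3)
print(bub('b5.png'),read_time_s())
E
```

```text
-0.044 tcp u -0.05 [-7.6  0.6  3.6] 0.0266 0.028
-0.041 tcp u -0.0499 [-12.8   2.5  10.5] 0.0266 0.028
-0.038 tcp u -0.0481 [-11.8   0.5   1.9] 0.0267 0.0295
-0.035 tcp u -0.048 [-15.8   2.5   8.5] 0.0266 0.0295
-0.032 tcp u -0.0422 [-8.2  0.  -5. ] 0.0271 0.031
(array([16.83406114, 15.88209607]), array([16.38714286, 15.75571429]), array([-1.16198752, -0.32859264])) 28.225
```

View pics/b5.png

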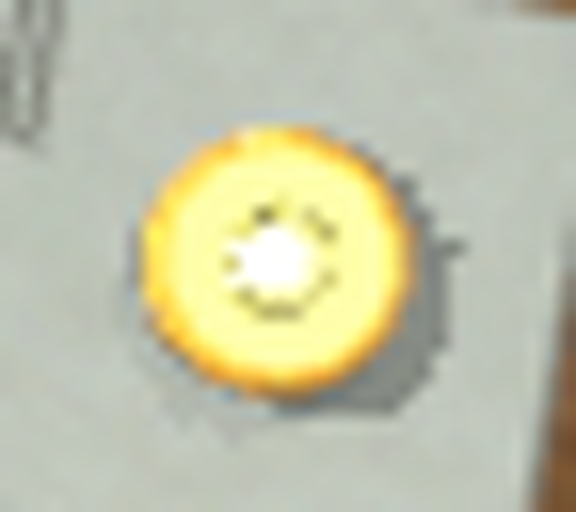

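```bash
python3 - <<'E'
from fit import *
p=np.load('unit.npy')
g=U(p,-.09,.065); movel([g[0],g[1],.03],speed=.08); movel([g[0],g[1],.12])
move_ptp([.33,-.20,.25],Q(0)); 
pause(.8)
print(bub('b6.png'),read_time_s())
snap('scene','s6.png',(200,190,400,310),4)
snap('top','t6.png',(240,170,420,300),4)
E
```

```text
(array([16.74561404, 15.9254386 ]), array([16.56162246, 15.72698908]), array([-0.47837808, -0.51596874])) 31.4333
```

View pics/s6.png

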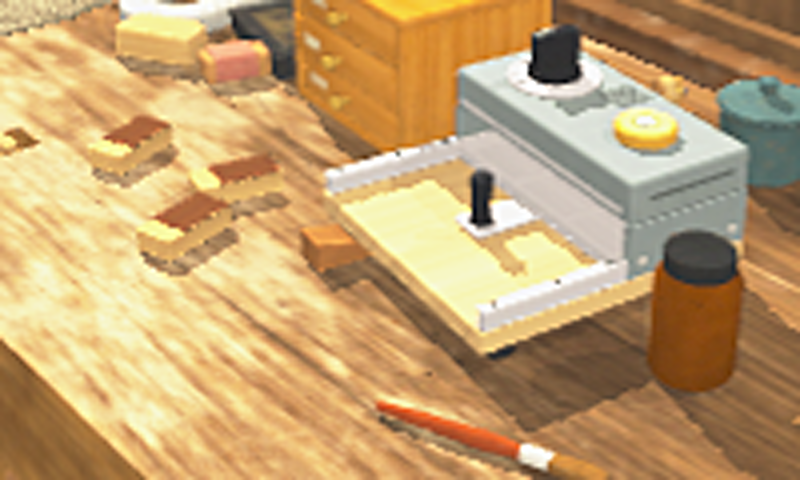

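View pics/t6.png

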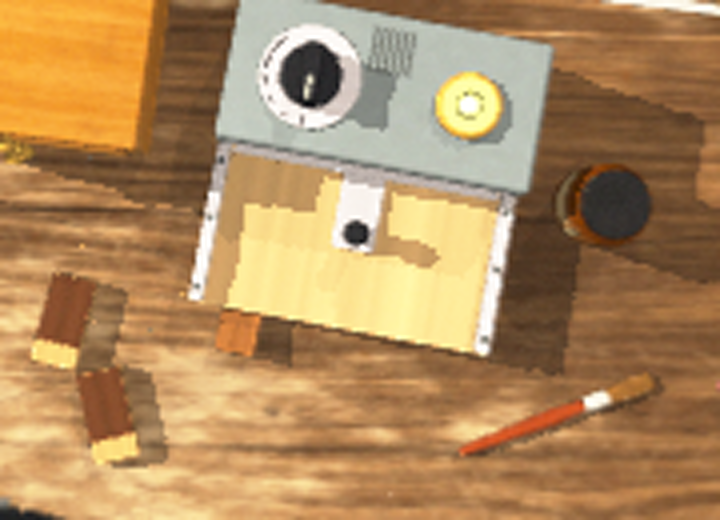

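View pics/b6.png

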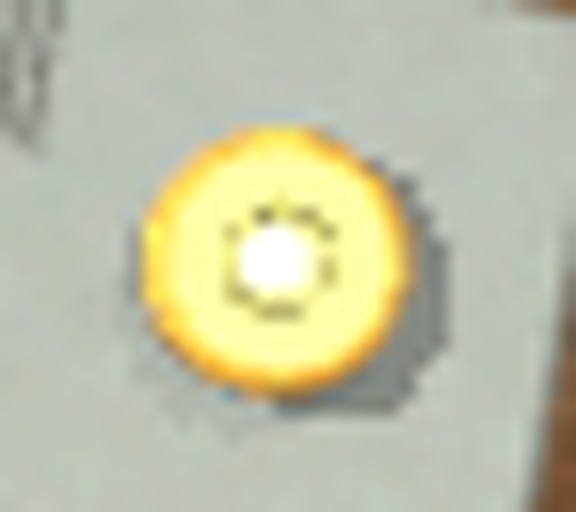

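```bash
python3 - <<'E'
from dofit import *
obs=[('top',T(527,193),[.112,-.105,.104]),('top',T(551,47),[.213,-.105,.104]),('top',T(217,139),[.112,.105,.104]),
('top',T(487,355),[0,-.105,.047]),('top',T(190,299),[0,.105,.047]),('top',T(469,104),[.162,-.055,.114]),('top',T(311,73),[.162,.05,.140]),
('scene',S(630,187),[.112,-.105,.104]),('scene',S(747,145),[.213,-.105,.104]),('scene',S(459,72),[.112,.105,.104]),
('scene',S(483,357),[0,-.105,.016]),('scene',S(480,309),[0,-.105,.047]),('scene',S(327,174),[0,.105,.047])]
p=dofit(obs,fixt=0.); p[3]=0; np.save('unit.npy',p)
k,e=tri(S(482,173),T(355,229)); print('knob top',k,e,toU(p,k))
a=[];b=[]
for i in range(4):
    read_camera('top');r=tip_of('top','tray_knob');a.append(r[0]['at'])
    read_camera('scene');r=tip_of('scene','tray_knob');b.append(r[0]['at'])
print(np.round(a,1).tolist(),np.round(b,1).tolist())
k,e=tri(np.median(b,0),np.median(a,0)); print(k,e,toU(p,k))
E
```

```text
[ 0.424  -0.3936 -0.1627  0.03  ] 6.436009820878396
[[0.5, 0.5], [1.1, -0.7], [-0.9, -0.7], [0.2, 0.7], [-0.7, 0.6], [-0.0, 0.2], [-0.1, -0.5], [0.8, -0.7], [1.3, 0.2], [-0.9, -1.6], [-0.5, -0.2], [0.5, 1.2], [-1.4, -0.6]]
knob top [ 0.49267995 -0.40302656  0.07435878] 0.0006888446553969204 [0.06935006 0.00182287]Traceback (most recent call last):
  File "<stdin>", line 10, in <module>
IndexError: list index out of range
```

```bash
python3 - <<'E'
from fit import *
p=np.load('unit.npy'); k=[.4927,-.4030]; yaw=p[2]
move_gripper(.05,40)
move_ptp([*k,.20],Q(yaw)); movel([*k,.064],speed=.12); print(read_ft_force(),read_eef_pos())
move_gripper(0,40); print(read_finger_gap(),read_ft_force(),read_eef_pos())
d=np.array([np.cos(yaw),np.sin(yaw)])
e=read_eef_pos(); t=e[:2]-.101*d
movel([*t,.064],speed=.06); e2=read_eef_pos(); print(read_finger_gap(),read_ft_force(),e2,np.linalg.norm(e2-e),toU(p,e2),read_time_s())
snap('scene','s7.png',(200,190,400,310),4)
snap('top','t7.png',(240,170,420,300),4)
E
```

```text
[-0.05283383 -0.0670296  -0.15231379] [ 0.49347192 -0.40361477  0.06508712]
0.014731293884522226 [-0.47703305 -1.98251279  2.42450299] [ 0.49298917 -0.40423383  0.06492073]
0.014737277132975802 [ 20.94935857  -9.49823889 -14.62577199] [ 0.40456132 -0.38983689  0.06519546] 0.0895925948251113 [-0.01974133  0.00056363] 36.7167
```

View pics/s7.png

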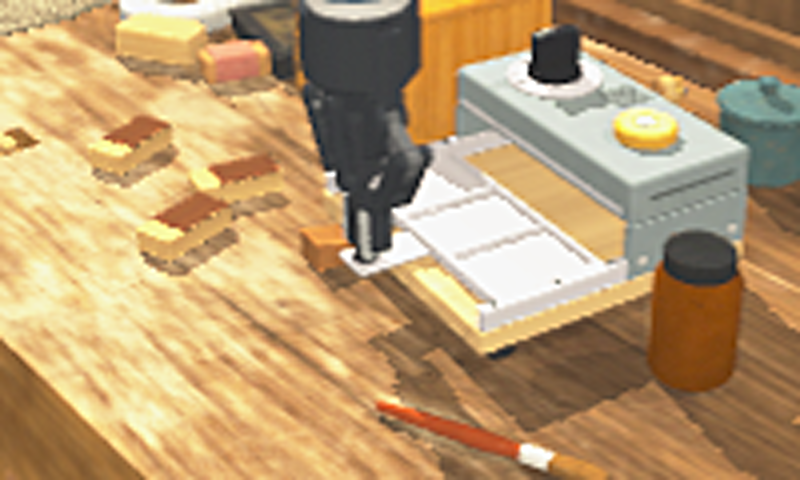

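View pics/t7.png

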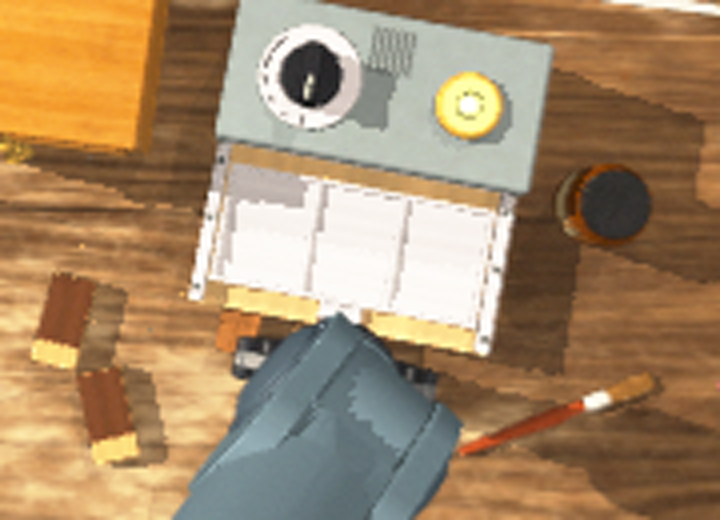

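```bash
cat >> fit.py <<'E'
def samples(fn=None):
    im=read_camera('top').astype(int); r,g,b=im[...,0],im[...,1],im[...,2]
    m=((r>80)&(r<150)&(g<80)&(b<70)&(r-g>35)).astype(np.uint8); m[:, :200]=0;m[:, 300:]=0;m[:225]=0;m[300:]=0
    m=cv2.morphologyEx(m,cv2.MORPH_OPEN,np.ones((3,3),np.uint8))
    n,l,s,c=cv2.connectedComponentsWithStats(m); out=[]
    for i in range(1,n):
        if s[i,4]<60: continue
        ys,xs=np.nonzero(l==i); W=np.array([at_z('top',[x,y],.018)[:2] for x,y in zip(xs,ys)])
        mu=W.mean(0); w,v=np.linalg.eigh(np.cov((W-mu).T)); ax=v[:,1]*np.sign(v[0,1])
        out.append((np.round(mu-.008*ax,4),round(float(np.arctan2(ax[1],ax[0])),3),np.round(np.sqrt(w*12),3),s[i,4],c[i]))
    return out
E
python3 - <<'E'
from fit import *
p=np.load('unit.npy')
e=read_eef_pos(); movel([*e[:2],.065],speed=.05); print(read_ft_force())
move_gripper(.045); print(read_ft_force()); e=read_eef_pos(); movel([*e[:2],.16])
move_ptp([.40,-.46,.25],Q(p[2]))
for s in samples(): print(*s)
snap('top','t8.png',(240,170,420,300),4)
print(read_time_s())
E
```

```text
[ 3.46918099 -5.33755779  1.03718112]
[-0.72515333 -0.04068766 -0.62415666]
[ 0.427 -0.201] -0.26 [0.02  0.044] 85 [256.18823529 246.10588235]
[ 0.3954 -0.096 ] 0.16 [0.024 0.044] 111 [217.15315315 256.63063063]
[ 0.3587 -0.2337] 0.26 [0.013 0.043] 75 [265.58666667 270.78666667]
39.0083
```

View pics/t8.png

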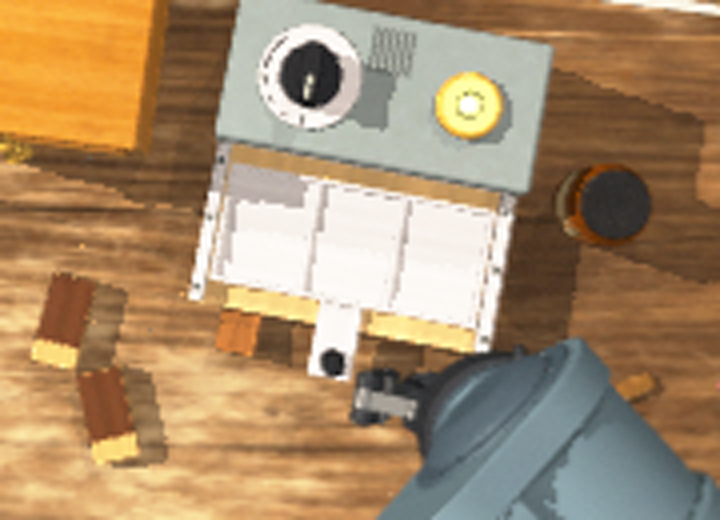

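```bash
cat >> fit.py <<'E'
def pick(c,yaw,op=.056,z=.026):
    move_gripper(op,40); move_ptp([c[0],c[1],.13],Q(yaw)); movel([c[0],c[1],z],speed=.12); f=read_ft_force()
    move_gripper(0,45); print('grip',read_finger_gap(),np.round(f,1),np.round(read_ft_force(),1),np.round(read_eef_pos(),4))
    movel([c[0],c[1],.14],speed=.15); print('lifted',read_finger_gap(),np.round(read_ft_force(),1),read_time_s())
E
python3 - <<'E'
from fit import *
p=np.load('unit.npy')
print('proj comps (crop px)',[(np.round((proj('top',U(p,.061,y,.037))[0]-[240,170])*4+1.5)).tolist() for y in(-.06,-.03,0,.03,.06)])
print('tray corners',[(np.round((proj('top',U(p,.061+sx*.041,sy*.093,.043))[0]-[240,170])*4+1.5)).tolist() for sx in(-1,1) for sy in(-1,1)])
print('knob', (proj('top',U(p,-.020,0,.074))[0]-[240,170])*4+1.5)
pick([.359,-.2345],.235)
snap('scene','s9.png',(200,150,400,300),4)
E
```

```text
proj comps (crop px) [[438.0, 258.0], [395.0, 250.0], [353.0, 242.0], [310.0, 234.0], [268.0, 226.0]]
tray corners [[475.0, 325.0], [210.0, 276.0], [496.0, 208.0], [232.0, 159.0]]
knob [333.18929508 361.89019713]
grip 0.030843432483083258 [-0.2  0.2  0.3] [-0.4  0.3  5.6] [ 0.36   -0.2351  0.027 ]
lifted 0.030531235986098075 [-1.1  0.7 -0.5] 42.55
```

View pics/s9.png

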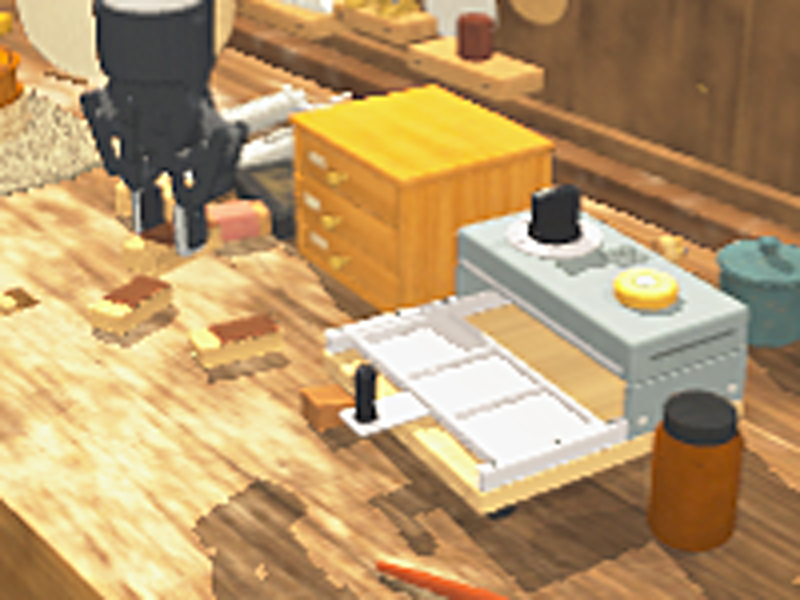

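```bash
python3 - <<'E'
from fit import *
p=np.load('unit.npy')
im=read_camera('top'); c=im[195:260,285:370]
o=cv2.resize(c,None,fx=9,fy=9,interpolation=cv2.INTER_CUBIC)
L=lambda x,y,z:tuple(int(v) for v in ((proj('top',U(p,x,y,z))[0]-[285,195])*9+4))
for y in(-.03,.03): cv2.line(o,L(.023,y,.040),L(.099,y,.040),(255,0,0),1)
for a,b in(((-.038,-.09),(.038,-.09)),((.038,-.09),(.038,.09)),((.038,.09),(-.038,.09)),((-.038,.09),(-.038,-.09))):
    cv2.line(o,L(.061+a[0],a[1],.036),L(.061+b[0],b[1],.036),(0,0,255),1)
cv2.imwrite('pics/ov.png',cv2.cvtColor(o,cv2.COLOR_RGB2BGR))
E
```

```text
(no output)
```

View pics/ov.png

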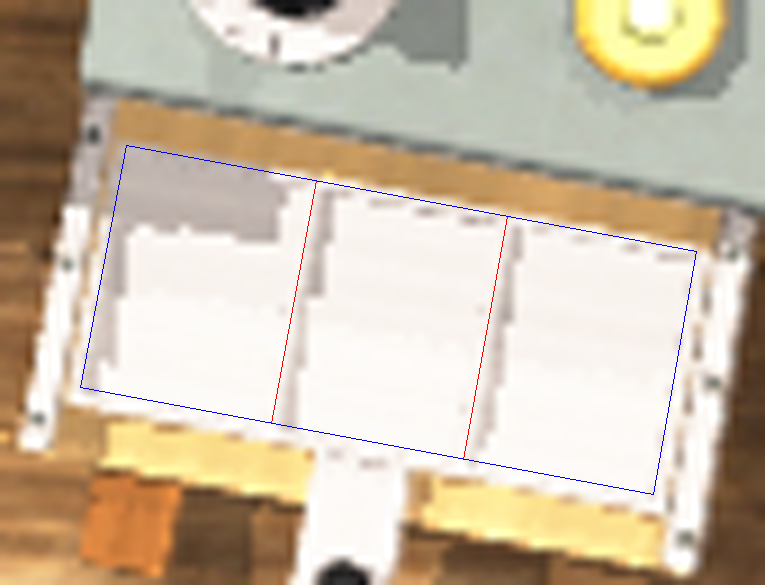

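```bash
cat >> fit.py <<'E'
def place(p,y,zt=.063,x=.0595):
    g=U(p,x,y-.001); 
    print('pre',read_finger_gap()); move_ptp([*g[:2],.14],Q(p[2])); movel([*g[:2],.075],speed=.1)
    z=.070
    while z>zt-.004:
        movel([*g[:2],z],speed=.03); f=read_ft_force()
        if f[2]>4: break
        z-=.0015
    print('down z',z,np.round(read_eef_pos(),4),np.round(f,1),read_finger_gap())
    move_gripper(.040); print('rel',read_finger_gap(),np.round(read_ft_force(),1))
    movel([*g[:2],.11],speed=.08); move_ptp([.38,-.30,.22],Q(0)) if False else movel([*g[:2],.18],speed=.2)
E
python3 - <<'E'
from fit import *
p=np.load('unit.npy'); place(p,0.)
move_ptp([.40,-.52,.22],Q(p[2]))
for s in samples(): print(*s)
snap('top','t10.png',(200,190,400,300),4);snap('scene','s10.png',(200,190,400,310),4)
print(read_time_s())
E
```

```text
pre 0.03034194288779116
down z 0.064 [ 0.4843 -0.4046  0.0661] [-0.6  1.8  7.7] 0.03082822282287599
rel 0.04000636431716252 [-0.2  0.2  0.3]
[ 0.4252 -0.1998] -0.201 [0.015 0.045] 81 [255.58024691 246.66666667]
[ 0.395  -0.0962] 0.322 [0.022 0.037] 92 [216.73913043 256.84782609]
47.8917
```

View pics/t10.png

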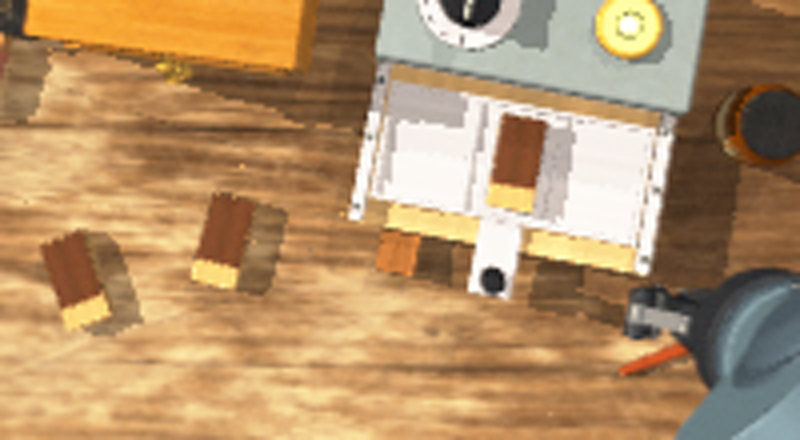

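View pics/s10.png

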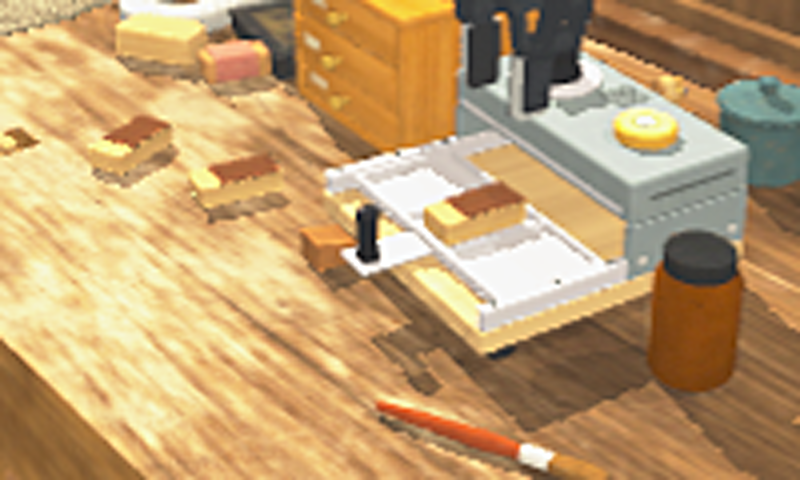

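```bash
python3 - <<'E'
import cv2
im=cv2.imread('pics/s10.png'); cv2.imwrite('pics/s10z.png',cv2.resize(im[120:330,320:640],None,fx=2.4,fy=2.4,interpolation=2))
im=cv2.imread('pics/t10.png'); cv2.imwrite('pics/t10z.png',cv2.resize(im[50:310,340:690],None,fx=2.2,fy=2.2,interpolation=2))
E
```

```text
(no output)
```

View pics/s10z.png

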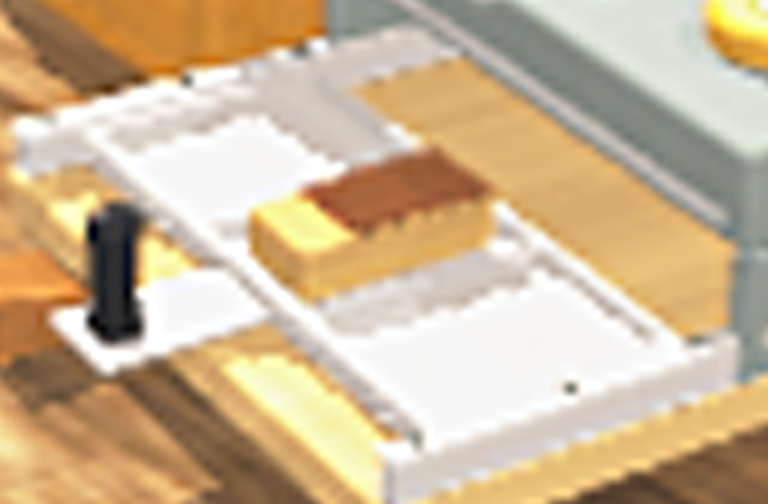

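View pics/t10z.png

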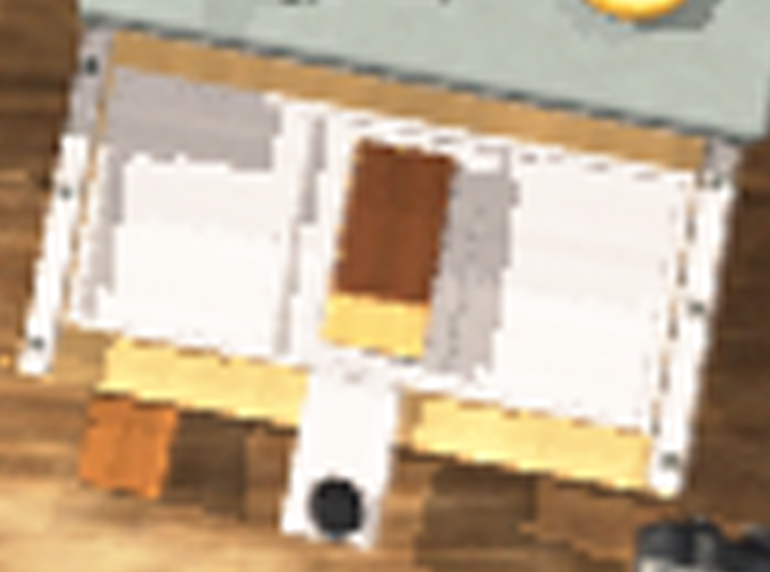

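```bash
sed -i 's/move_gripper(.040)/move_gripper(.038)/' fit.py; python3 - <<'E'
from fit import *
p=np.load('unit.npy')
pick([.4245,-.201],-.203)
place(p,.0555,x=.060)
move_ptp([.40,-.52,.22],Q(p[2]))
for s in samples(): print(*s)
snap('top','t11.png',(200,190,400,300),4)
im=snap('top','t11z.png',(285,195,370,260),9);snap('scene','s11.png',(280,210,400,300),6)
print(read_time_s())
E
```

```text
grip 0.030524964351091213 [-0.1  0.7  0.3] [-0.7 -0.2  5.7] [ 0.4256 -0.2015  0.0271]
lifted 0.030594729695532827 [ 0.  -0.6  0.1] 51.7167
pre 0.030594729695532827
down z 0.0655 [ 0.4926 -0.3497  0.0663] [-1.1  1.1  4.3] 0.030539620461238447
rel 0.03790750261332291 [-0.4 -0.5  0.3]
[ 0.3494 -0.1105] 0.164 [0.02  0.044] 94 [221.64893617 273.28723404]
56.7333
```

View pics/t11z.png

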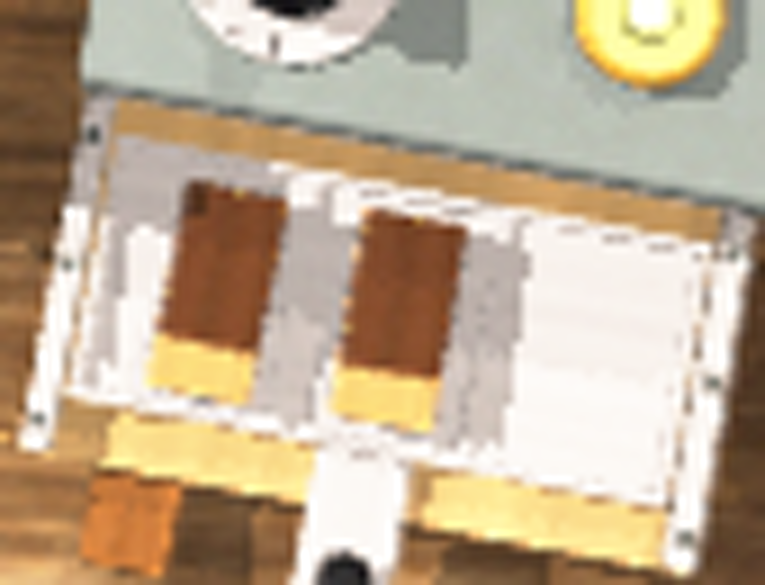

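View pics/s11.png

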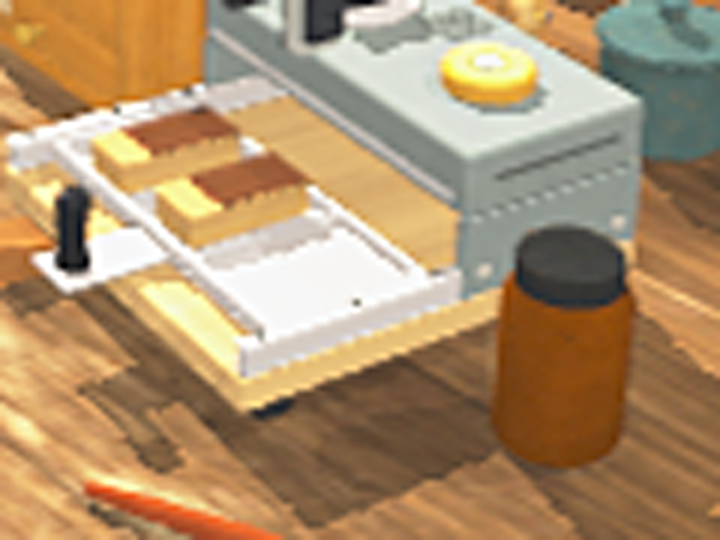

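View pics/t11.png

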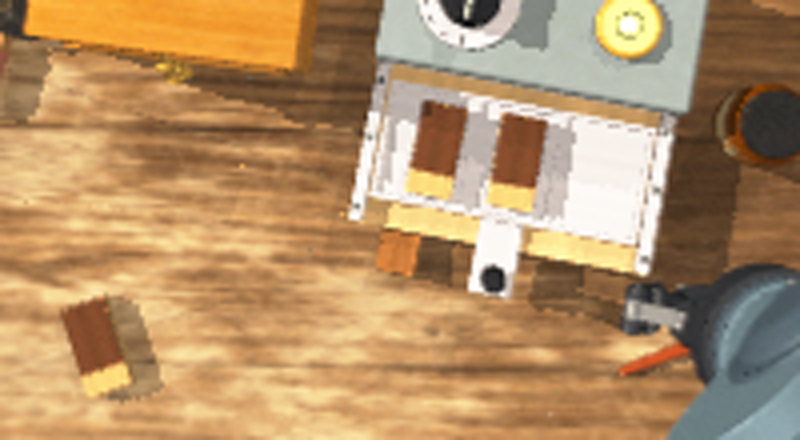

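```bash
python3 - <<'E'
from fit import *
c=lambda L:[[200+u/4-.375,190+v/4-.375] for u,v in L]
print(rect(c([(62,312),(108,297),(132,385),(85,398)]),[.018]*4))
C,yaw=rect(c([(62,312),(108,297),(132,385),(85,398)]),[.018]*4)[:2]
for o in(0,.005,.01,.015):
  for z in(.13,.026):
    w=C+o*np.array([np.cos(yaw),np.sin(yaw)])
    for yy in (yaw,yaw+np.pi,yaw-np.pi):
        q=inverse_kinematics([*w,z],Q(yy)); print(o,z,round(yy,2),np.round(w,3),np.linalg.norm(w),None if q is None else np.round(q,2))
E
```

```text
(array([ 0.34828615, -0.1156033 ]), np.float64(0.3054376413683507), np.float64(0.06256884780778973), np.float64(0.033471227188864985))
0 0.13 0.31 [ 0.348 -0.116] 0.36697052380162104 [ 0.48  0.02 -0.27  2.33  0.01  0.79 -1.06]
0 0.13 3.45 [ 0.348 -0.116] 0.36697052380162104 [ 1.45  0.14 -1.25  2.3   0.18  0.81  1.95]
0 0.13 -2.84 [ 0.348 -0.116] 0.36697052380162104 [ 1.45  0.14 -1.25  2.3   0.18  0.81  1.95]
0 0.026 0.31 [ 0.348 -0.116] 0.36697052380162104 [ 0.43  0.26 -0.23  2.38  0.12  0.51 -1.17]
0 0.026 3.45 [ 0.348 -0.116] 0.36697052380162104 [ 1.35  0.63 -1.24  2.35  0.9   0.79  1.33]
0 0.026 -2.84 [ 0.348 -0.116] 0.36697052380162104 [ 1.35  0.63 -1.24  2.35  0.9   0.79  1.33]
0.005 0.13 0.31 [ 0.353 -0.114] 0.37103422051819085 [ 0.47  0.03 -0.27  2.32  0.01  0.79 -1.07]
0.005 0.13 3.45 [ 0.353 -0.114] 0.37103422051819085 [ 1.43  0.15 -1.24  2.29  0.2   0.81  1.92]
0.005 0.13 -2.84 [ 0.353 -0.114] 0.37103422051819085 [ 1.43  0.15 -1.24  2.29  0.2   0.81  1.92]
0.005 0.026 0.31 [ 0.353 -0.114] 0.37103422051819085 [ 0.42  0.27 -0.23  2.37  0.13  0.51 -1.18]
0.005 0.026 3.45 [ 0.3
[... 628 characters left out ...]
.33  0.91  0.81  1.31]
0.01 0.026 -2.84 [ 0.358 -0.113] 0.37512054096229763 [ 1.33  0.65 -1.24  2.33  0.91  0.81  1.31]
0.015 0.13 0.31 [ 0.363 -0.111] 0.37922875379927634 [ 0.46  0.05 -0.27  2.31  0.02  0.79 -1.09]
0.015 0.13 3.45 [ 0.363 -0.111] 0.37922875379927634 [ 1.39  0.18 -1.23  2.27  0.24  0.82  1.88]
0.015 0.13 -2.84 [ 0.363 -0.111] 0.37922875379927634 [ 1.39  0.18 -1.23  2.27  0.24  0.82  1.88]
0.015 0.026 0.31 [ 0.363 -0.111] 0.37922875379927634 [ 0.41  0.28 -0.24  2.35  0.13  0.52 -1.2 ]
0.015 0.026 3.45 [ 0.363 -0.111] 0.37922875379927634 [ 1.32  0.66 -1.24  2.32  0.92  0.82  1.3 ]
0.015 0.026 -2.84 [ 0.363 -0.111] 0.37922875379927634 [ 1.32  0.66 -1.24  2.32  0.92  0.82  1.3 ]
```

```bash
python3 - <<'E'
from fit import *
p=np.load('unit.npy')
pick([.3490,-.1140],.305)
place(p,-.0585,x=.060)
move_ptp([.38,-.20,.22],Q(p[2]))
snap('top','t12z.png',(285,180,370,260),7);snap('scene','s12.png',(280,210,400,300),6)
print(read_time_s())
E
```

```text
grip 0.030621301901543614 [0.4 0.7 0.2] [-1.2 -0.5  6.5] [ 0.3498 -0.1143  0.027 ]
lifted 0.030699591972652703 [-0.4  0.1 -0.3] 60.8833
pre 0.030699591972652703
down z 0.0655 [ 0.474  -0.4623  0.0662] [-0.   0.2  4.9] 0.030881205324709973
rel 0.037931364716258145 [-0.4  0.2  0.2]
66.7667
```

View pics/t12z.png

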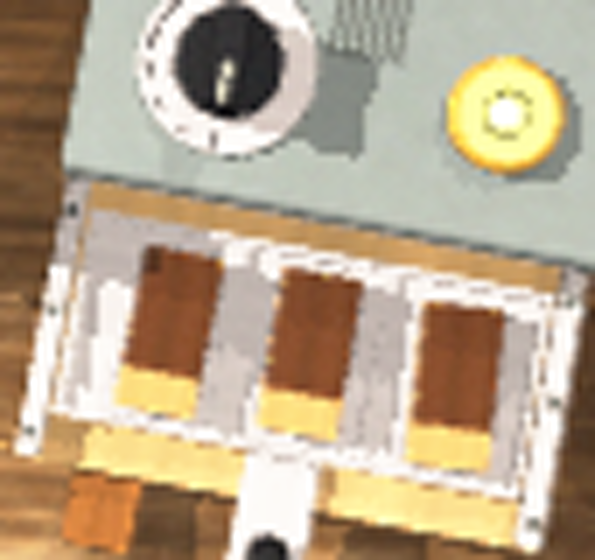

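View pics/s12.png

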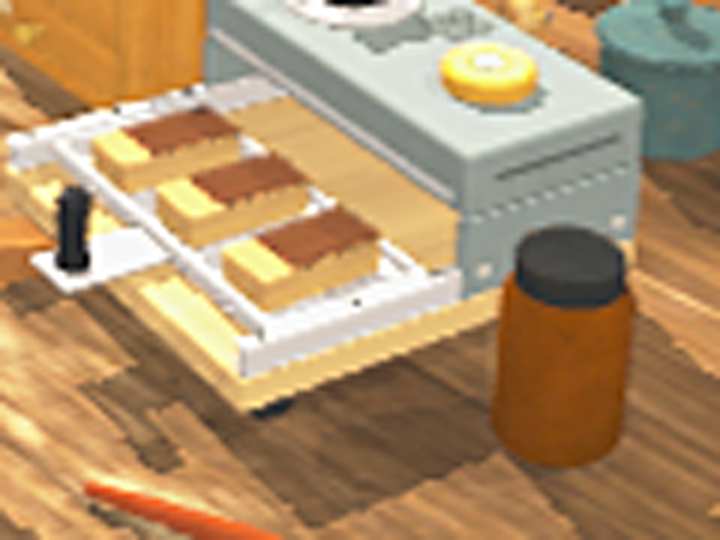

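```bash
python3 - <<'E'
from fit import *
p=np.load('unit.npy'); yaw=p[2]
k=[.4046,-.3900]
move_gripper(.05,40); move_ptp([*k,.16],Q(yaw)); movel([*k,.064],speed=.12); print(np.round(read_ft_force(),1))
move_gripper(0,50); print(read_finger_gap(),np.round(read_ft_force(),1),toU(p,read_eef_pos()))
e=read_eef_pos(); d=np.array([np.cos(yaw),np.sin(yaw)])
for s in(.04,.08,.095,.1,.105,.109):
    movel([*(e[:2]+s*d),.064],speed=.05); f=read_ft_force(); u=toU(p,read_eef_pos()); print(s,np.round(u,4),np.round(f,1),read_finger_gap())
    if -f[0]>14: break
print(read_time_s())
E
```

```text
[0.5 0.2 0.9]
0.014379365684050856 [-0.1  1.4  4.9] [-0.01903846  0.00050757]
0.04 [0.0222 0.0006] [-0.1  1.   5.4] 0.014276165229869787
0.08 [0.0621 0.0006] [0.4 0.7 5.7] 0.014620450467233306
0.095 [0.0777 0.0006] [1.7 2.2 4.7] 0.0142919466604583
0.1 [0.0787 0.0006] [-4.9  4.9 11.8] 0.014551540411306097
0.105 [0.0788 0.0006] [-12.2   7.3  20.6] 0.014425415805168415
0.109 [0.0789 0.0006] [-18.2  10.4  26.5] 0.014376754583702701
72.3417
```

```bash
python3 - <<'E'
from fit import *
p=np.load('unit.npy')
e=read_eef_pos(); movel([*e[:2],.064],speed=.05); print(np.round(read_ft_force(),1))
move_gripper(.045); e=read_eef_pos(); movel([*e[:2],.2]); move_ptp([.40,-.25,.25],Q(p[2]))
pause(.5)
print(bub('b13.png'))
snap('top','t13z.png',(285,165,370,255),6);snap('scene','s13.png',(270,180,400,290),6)
for n in('selector_grip','tray_knob'):
  for c in('top','scene'):
    a=[]
    for i in range(4):
        read_camera(c);r=tip_of(c,n); a+= [r[0]['at']] if r else []
    print(n,c,np.round(a,1).tolist())
print(read_time_s())
E
```

```text
[-1.2  2.2  7.1]
(array([16.74561404, 15.9254386 ]), array([16.56899225, 15.72093023]), array([-0.45921665, -0.53172175]))
selector_grip top [[195.6, 207.0], [387.6, 219.7], [318.1, 183.8], [319.1, 187.6]]
selector_grip scene [[339.9, 200.0], [338.1, 202.7], [339.9, 200.4], [339.1, 202.1]]
tray_knob top [[327.9, 223.9], [330.9, 225.3], [329.1, 224.7], [329.5, 223.3]]
tray_knob scene [[325.7, 230.1], [324.5, 232.1], [324.2, 233.6]]
77.2167
```

View pics/t13z.png

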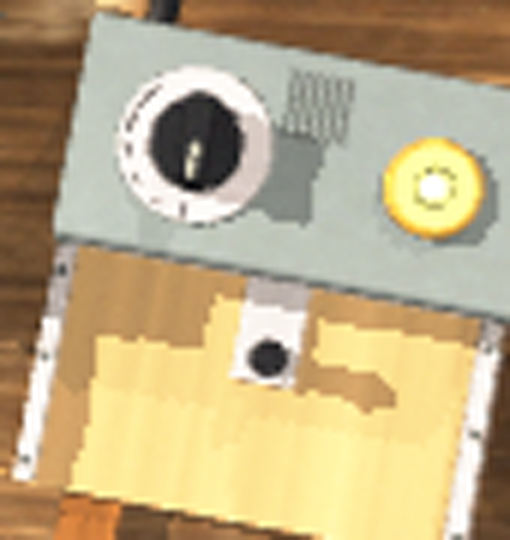

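View pics/s13.png

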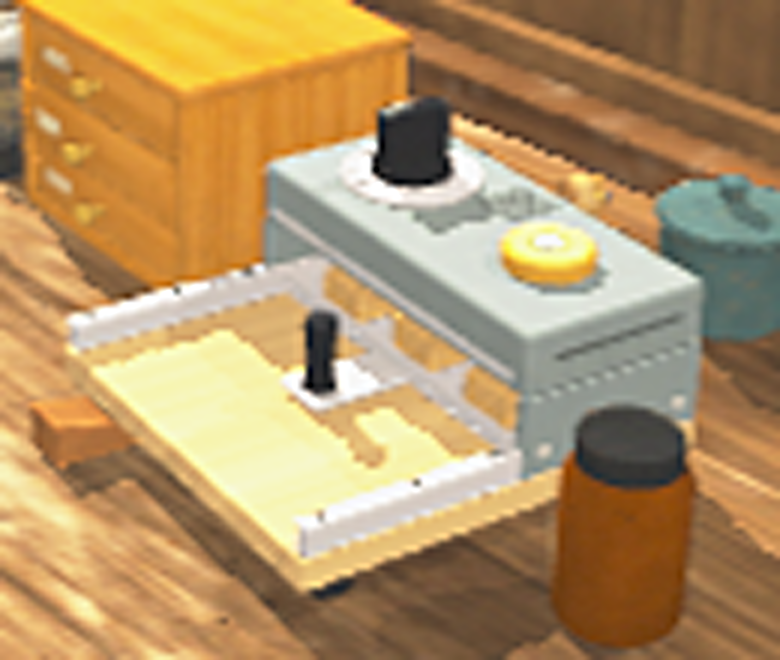

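```bash
python3 - <<'E'
from fit import *
p=np.load('unit.npy')
a=U(p,.162,.05); print('model',a)
b=at_z('top',[285+195/6-.42,165+140/6-.42],.143); print('top',b)
print('tri',tri([339.3,201.3],[318.5,185.7]))
T=camera_params('scene')
print('scene top of bar', at_z('scene',[270+412/6-.4,180+112/6-.4],.143))
for y0 in(0,np.pi):
  for r in(0,-.65,-1.33): print(y0,r,inverse_kinematics([a[0],a[1],.138],Q(p[2]+y0+r)))
E
```

```text
model [ 0.59191056 -0.37049451  0.        ]
top [ 0.59025146 -0.37004186  0.143     ]
tri (array([ 0.59613716, -0.37235446,  0.12841721]), np.float64(0.003906731561601786))
scene top of bar [ 0.5832423  -0.37749669  0.143     ]
0 0 [ 0.44608141  0.57770016  0.07444691  1.55779797 -0.04804687  1.00788399
 -1.19937152]
0 -0.65 [ 0.43716406  0.57796327  0.08673398  1.5583192  -0.05599364  1.00774039
 -1.84373235]
0 -1.33 [ 0.37599181  0.58144235  0.17122333  1.56187674 -0.11088886  1.00779912
 -2.48464968]
3.141592653589793 0 [ 0.70984058  0.59745898 -0.29072703  1.54231858  0.18926877  1.02958228
  1.77705171]
3.141592653589793 -0.65 [ 0.64552973  0.58759897 -0.20079723  1.54607716  0.13004289  1.02102887
  1.1675813 ]
3.141592653589793 -1.33 [ 0.57976729  0.5809788  -0.10968873  1.54994249  0.07080549  1.01455915
  0.52862014]
```

```bash
python3 - <<'E'
from fit import *
p=np.load('unit.npy'); a=U(p,.162,.05); a=[.5915,-.3704]; y0=p[2]+np.pi
move_gripper(.045,40)
move_ptp([*a,.25],Q(y0)); movel([*a,.138],speed=.1); print(np.round(read_ft_force(),1),np.round(read_ft_torque(),2),read_eef_pos(),read_qpos()[6])
move_gripper(0,60); print(read_finger_gap(),np.round(read_ft_force(),1),np.round(read_ft_torque(),2),read_eef_pos(),read_time_s())
snap('top','t14.png',(285,150,370,240),6);snap('scene','s14.png',(270,150,400,260),6)
E
```

```text
[ 0.5 -0.6 -0.1] [ 0.04 -0.02  0.04] [ 0.59227778 -0.37077868  0.13918005] 1.8055094949480148
0.01200590204936443 [-1.4  2.   4.8] [0.37 0.21 0.01] [ 0.59205551 -0.36986496  0.13904394] 81.7
```

View pics/s14.png

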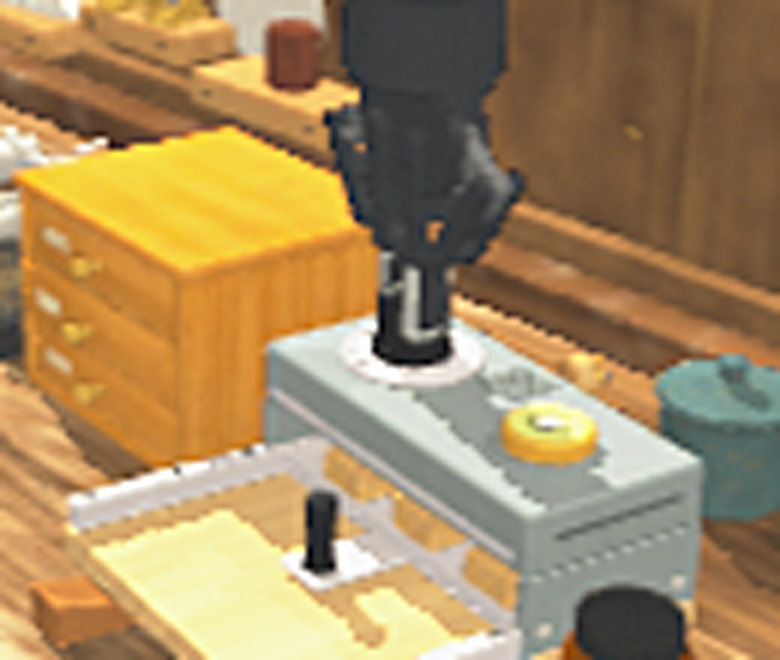

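```bash
python3 - <<'E'
from fit import *
p=np.load('unit.npy'); y0=p[2]+np.pi; e=read_eef_pos(); a=[.5918,-.3700]
def yawof():
    q=read_tcp_rot(); return 2*np.arctan2(q[1],q[0])
yi=yawof()
for r in np.arange(1,7)*.2182:
    movel([*a,.138],Q(y0-r),speed=.03); 
    print(round(r,3),'turned',round((yi-yawof()+np.pi)%(2*np.pi)-np.pi,3),np.round(read_ft_force(),1),np.round(read_ft_torque(),2),round(read_finger_gap(),4),read_time_s())
snap('top','t15.png',(285,150,370,240),6)
E
```

```text
0.218 turned 0.219 [-1.8  2.3  6. ] [0.44 0.4  0.02] 0.0118 82.1667
0.436 turned 0.437 [-1.7  2.5  5.1] [ 0.44  0.34 -0.  ] 0.0118 82.5333
0.655 turned 0.655 [-2.   2.4  5.6] [ 0.47  0.32 -0.03] 0.0119 82.9
0.873 turned 0.873 [-1.   1.9  6. ] [ 0.54  0.33 -0.02] 0.0119 83.2667
1.091 turned 1.091 [-0.3  2.6  6.5] [0.5  0.23 0.01] 0.0118 83.6333
1.309 turned 1.309 [-0.   2.9  5.4] [ 0.5   0.28 -0.04] 0.0118 84.0
```

```bash
python3 - <<'E'
from fit import *
p=np.load('unit.npy')
move_gripper(.045); e=read_eef_pos(); movel([*e[:2],.25]); move_ptp([.40,-.25,.25],Q(p[2])); pause(.8)
print(bub('b16.png'),read_time_s())
snap('top','t16.png',(295,170,345,205),15);snap('scene','s16.png',(270,180,400,290),6)
E
```

```text
(array([16.74561404, 15.9254386 ]), array([16.56920684, 15.72472784]), array([-0.4586587 , -0.52184797])) 87.85
```

View pics/t16.png

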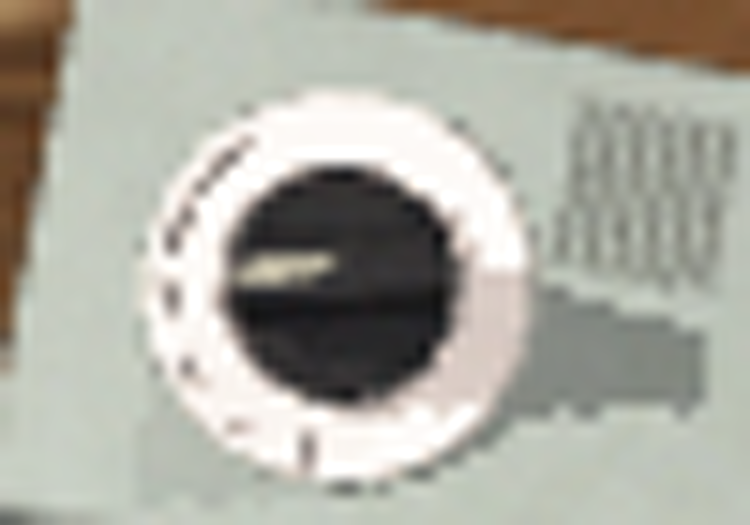

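View pics/s16.png

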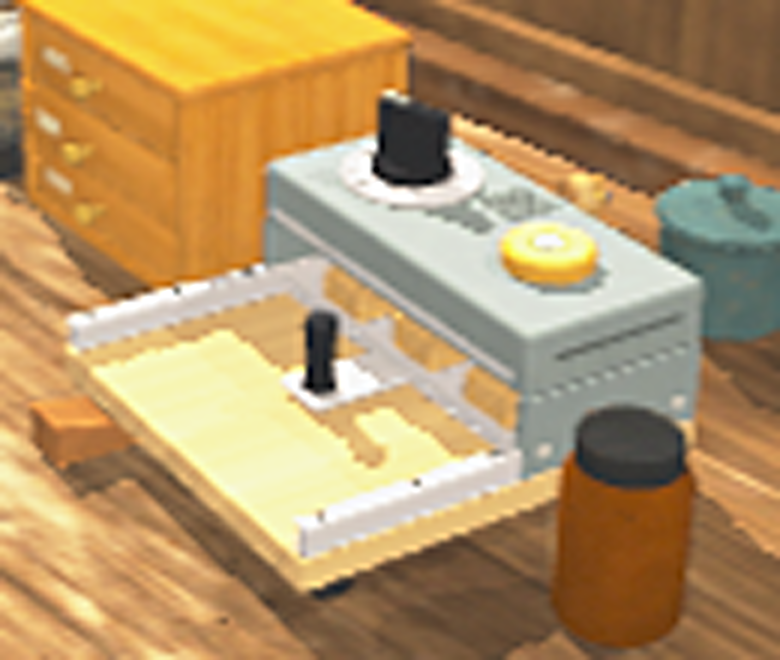

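```bash
python3 - <<'E'
from fit import *
from scipy import ndimage
p=np.load('unit.npy')
def cen(im,box):
    c0,r0,c1,r1=box; c=im[r0:r1,c0:c1].astype(float).mean(2); w=np.clip(90-c,0,None); yy,xx=np.mgrid[r0:r1,c0:c1]; return (w*xx).sum()/w.sum(),(w*yy).sum()/w.sum()
im=read_camera('top'); h=cen(im,(323,217,336,231))
t8=cv2.imread('pics/t8.png'); t8=cv2.resize(t8,None,fx=.25,fy=.25,interpolation=cv2.INTER_AREA)
o=cen(t8,(77,84,89,97)); o=(o[0]+240,o[1]+170)
t0=cv2.imread('pics/t6.png'); t0=cv2.resize(t0,None,fx=.25,fy=.25,interpolation=cv2.INTER_AREA); i=cen(t0,(323-240,217-170,336-240,231-170)); i=(i[0]+240,i[1]+170)
for n,q in(('home',h),('out',o),('initial',i)): print(n,q,toU(p,at_z('top',q,.0735)))
E
```

```text
home (np.float64(329.44728915662654), np.float64(224.2078313253012)) [7.72145061e-02 5.41154576e-05]
out (np.float64(322.9980171844019), np.float64(260.2696629213483)) [-0.02045119 -0.00030283]
initial (np.float64(328.8904942965779), np.float64(227.9832699619772)) [ 0.06697742 -0.00029777]
```

```bash
python3 - <<'E'
from fit import *
p=np.load('unit.npy'); yaw=p[2]
move_gripper(0,40)
g=U(p,.035,0); move_ptp([*g[:2],.2],Q(yaw)); movel([*g[:2],.064],speed=.12); z=.064
for x in np.arange(.05,.09,.003):
    g=U(p,x,0.0005); movel([*g[:2],z],speed=.03); f=read_ft_force(); e=read_eef_pos(); print(round(x,3),np.round(toU(p,e),4),round(e[2],4),np.round(f,1))
    if f[2]>4: z+=.0012
    if -f[0]>14: break
read_camera('top')
print(read_time_s())
E
```

```text
0.05 [0.05   0.0006] 0.0639 [ 0.1 -0.5 -0.6]
0.053 [0.0532 0.0005] 0.064 [-0.4  0.1  0.9]
0.056 [0.0563 0.0006] 0.0641 [0.1 0.5 0. ]
0.059 [0.0591 0.0005] 0.0639 [ 0.5  0.6 -0.7]
0.062 [0.0599 0.0004] 0.0637 [-4.5  3.   2.9]
0.065 [0.0599 0.0003] 0.0634 [-9.3  4.2  7.3]
0.068 [0.06   0.0004] 0.0635 [-12.3   3.9   7.2]
0.071 [0.0601 0.0004] 0.0636 [-14.4   5.    7. ]
92.9583
```

```bash
python3 - <<'E'
from fit import *
p=np.load('unit.npy')
g=U(p,.03,0); movel([*g[:2],.066],speed=.06); movel([*g[:2],.2]); move_ptp([.40,-.25,.28],Q(p[2])); pause(1.)
print(bub('b17.png'),read_time_s())
snap('top','t17.png',(200,150,420,300),3.6);snap('scene','s17.png',(200,170,410,320),3.8)
E
```

```text
(array([16.74561404, 15.9254386 ]), array([16.56920684, 15.72472784]), array([-0.4586587 , -0.52184797])) 96.625
```

View pics/t17.png

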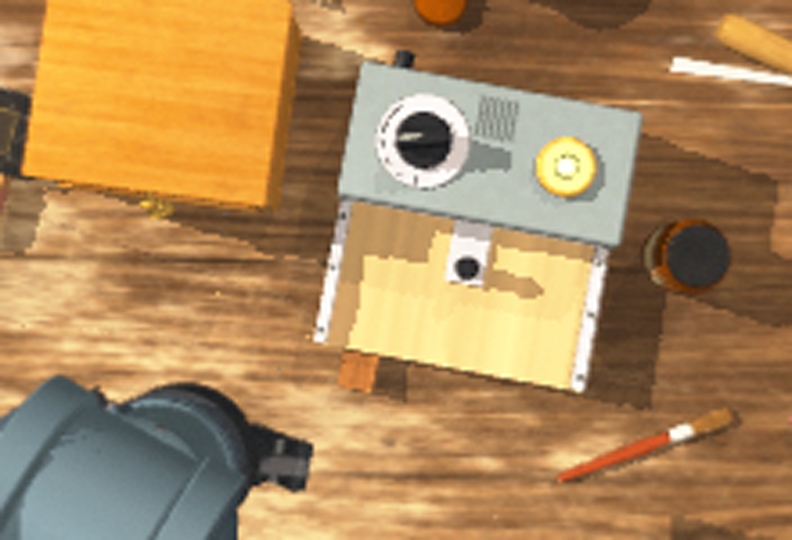

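View pics/s17.png

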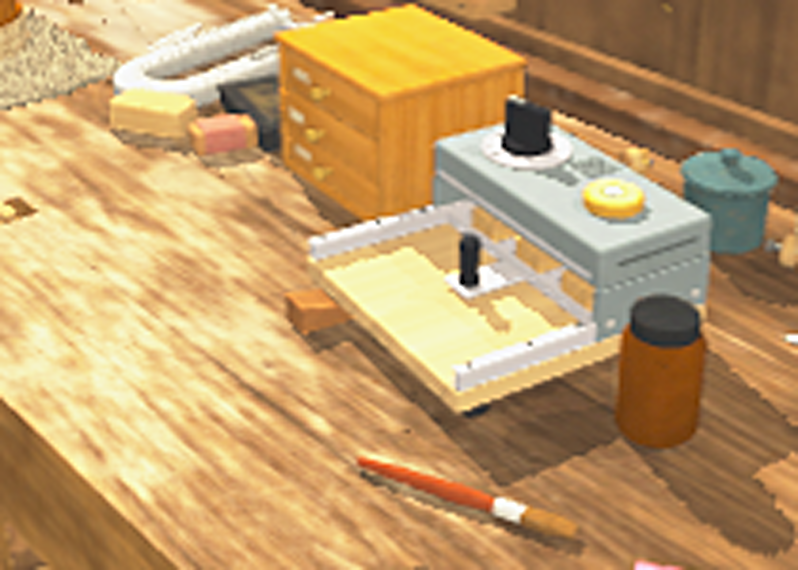

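Everything is in place: the wedge is under the corner, the bubble is inside its ring, the tray is home, and the pointer is on the third mark. The jar and brush haven't moved.

```bash
python3 -c "
from bench import *
print(sign_off())"
```

```text
the job is handed in; nothing more can be done
None
```

The curing job is done and handed in; the last clock reading before hand-in was about 97 s of the 210 s allowed.

- **Levelling:** I pushed the wedge under the low front corner and left it there. After the first push the bubble settled about 2.7 mm off centre, so I pushed roughly 8 mm more. In the last picture it sits about 0.7 mm from the centre of the ring, against a limit of 3 mm.
- **Test pieces:** All three pieces were present. They lie flat, varnished face up, one to each compartment. One was knocked aside during the run; I located it again and picked it up from its new position.
- **Tray:** I slid it in until it met a hard stop. Arm and camera both gave about 98 mm of travel instead of 100 mm. I pushed once more on the knob after setting the lamp, up to about 14 N, and it moved only about 0.2 mm, so I take it to be fully home.
- **Lamp:** I turned the selector clockwise by 1.309 rad after the tray was in. In the close-up the pointer lines up with the third mark.
- **Left alone:** I did not touch the jar, the brush or the sanding block. The jar and brush show no visible movement in the final pictures.

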